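# Rebuild a guide rod: carriage block, spacer, end cap

## Robot

A 6-joint arm with a two-finger parallel gripper is mounted at the origin on a cart in front of the work surface, level with it; the furniture and walls round the work are solid. World frame = base frame: x ahead of the robot, y to its left, z up, the work surface at z = 0. Lengths are in m, angles in rad, forces in N, time in s.
With the tool pointing down it reaches from about 0.3 to 0.825 m from the base axis. Payload 5.4 kg.
Tool frame: the origin (TCP) lies midway between the tips of the shut fingers; the grasp point (between the pads) lies 19 mm behind it; z points along the fingers, y is the direction in which the jaws open and shut (so a half turn about z gives the same grasp; the last joint's range is limited). The gripper opens to 92 mm and grips with 3 to 60 N. Pads are 20 mm wide; open, the fingers measure 128 mm over their backs; the gripper's body (75 mm by 189 mm) begins 69 mm behind the grasp point.
Start: joints at [-1.368, 0.158, 1.597, -0, 1.386, -0.21], TCP at [0.231, -0.527, 0.175] pointing down, gripper open.
Joint ranges: [-2.91, 2.91], [-0.94, 2.29], [0.18, 2.7], [-1.29, 4.43], [0.17, 2.64], [-3, 3]. Speed limits (rad/s): [2.57, 2.57, 3.14, 3.14, 3.14, 3.14].

## Interface

Orientations are given as a rotation vector (axis times angle).
In Python, from bench import manip gives the robot as it stands.
- The arm moves only by the tool apply_moves, never from a script. Its argument "moves" is a list of rows, each a list of 3 entries, a list of its own where there are three numbers: the shift along the tool's x, y, z in cm, then the turn, a rotation vector about the tool's x, y, z in rad, then the finger opening in cm, from 0 to 9.19. In form: [[[dx, dy, dz], [rx, ry, rz], grip], ...]. A call has 1 to 12 rows; each row is the pose to reach, as a shift and turn from the pose measured when the call began, along the tool's axes at that moment; what a row does not reach only later rows make up. A row lasts 1/8 s, in which the tool goes at most 62.5 mm and 10.7 degrees, less where a joint would pass 70% of its speed; a pose out of reach is approached as far as the arm can. A call with a gripper value outside its range is refused whole. The fingers move at their own pace and stop on an object; "squeeze" is the grip in N (left out, the last holds). Time passes only in rows, so rows that repeat a pose let the fingers close. It gives the time, the measured TCP pose, the force and the opening at its end, in the units of the state.
- manip.get_obs(): the state, without advancing time (a new reading comes with each control period).
- manip.read_camera(name): name is "side" or "top" or "wrist"; returns a dict with "image" (400x640x3 uint8, red, green, blue), "camera_matrix" (3x3 intrinsics, pixels), "k1" (the pictures are not rectified: a ray, as slopes to the right and down, at radius r is drawn at 1 + k1 r^2 times it, then the intrinsics apply), "extrinsics" (4x4, takes a point from camera to world coordinates); the wrist camera has in their place "T_tool_cam" (4x4, takes a point from camera to tool coordinates, whose origin is the TCP and whose axes are the flange's). Camera axes: x right, y down, z forward; pixel columns grow to the right and rows downward; lengths in m; the calibration is good to about 2 mm. A picture is of the moment at which its call begins: read the wrist's pose just before it. There is no depth.
- manip.sign_off(): hands the job in, once; it reports no verdict.
Trained networks look in a picture, given as the dict that the camera call returned (one of the last four; its "shot" number tells which), for a name from the list of things; names that differ only in an ending like _2 or _b are one class to them, and where a whole thing is asked for, a point or a joint stands for the part that bears it (a point fixed in the world has none). Each returns a list of dicts, best first, with "p" (0 to 1); they miss things now and then, are a little off and sometimes report something else, mostly with a low value. They report only what shows in the picture. A call takes as long as a camera call. They do not tell look-alikes from the thing itself.
- manip.spot_in(picture, query): "bbox" ([left, top, right, bottom] in pixels, round what is visible of it).
- manip.regions_of(picture, query): "region" (400x640 bool, what is visible of it) and "bbox" ([left, top, right, bottom] in pixels, round what is visible of it).
- manip.spot_point(picture, query): "centre" ([row, column] in pixels: a listed point, or the origin of a listed thing).
The state is a dict: "time_s": time; "joint_positions": joint angles; "joint_vel": joint speeds; "tau": joint torques, N m; "eef_pos": TCP position; "orientation": TCP orientation; "contact_force": force on the tool from outside, world axes, zero at the start; "wrist_torque": the same for the moment, N m; "grip_width": finger opening in m.
Only numpy, scipy, OpenCV 4.12 (cv2) and the standard library are available. Lean on these libraries where they do the work, as an engineer would, in place of code of your own. Each camera call takes 0.05 s, during which the arm holds its last target.

## Task

Rebuild the sampler's guide rod: thread the large aluminium carriage block onto the horizontal rod of the bench fixture first, then the narrow spacer block, then fit the end cap open end first over the rod's end. Push on the cap along the rod until the three parts are shut up against each other and against the rubber-faced stop collar, keep a steady push of about 12 N there for a second, never more than 25 N, then ease off and let go, leaving the stack closed up on the rod. Do not knock or ram the fixture, and leave the timer, the petri dish and the calculator where they are.

Things in the scene. Friction and masses are not known exactly. Their poses are not given: they have to be found in the camera images.
- fixture: Steel and aluminium fixture fixed to the desk: base plate 130 x 80 mm, 12 mm thick; a post (30 mm thick, 46 mm wide, 147 mm high) at its far end carries a level round steel rod, 12 mm in diameter, axis 125 mm above the desk. Origin on the desk under the rod; the rod runs along the fixture's x axis from the post (x = +37 mm) to its free end (x = -113 mm), which points roughly to the robot
- rod_tip (a point): Centre of the rod's free end, on its axis, 125 mm above the desk; x points along the rod towards the post (the way parts are slid on), z up. The last 10 mm of the rod taper from 12 to 5 mm in diameter. Parts may hang up to 1.5 mm low on the rod
- rod_root (a point): Where the rod meets the post, 150 mm behind its free end. A stop collar (32 mm dia.) with a soft rubber buffer (28 mm dia.) in front is clamped on the rod: the buffer's face is 90 to 106 mm behind the rod's free end, different each time, not measured, to be felt. It yields 0.29 mm per N and bottoms after 6 mm (21 N). When closed up, the cap's mouth is 62 mm in front of that face
- carriage: Carriage block of bare aluminium with a dark groove strip and two small screws on top, the largest and squarest part in section: 32 mm long (x, along the bore), 48 mm wide (y), 48 mm high, standing on the desk; origin in the middle of the underside. A through bore of 14.5 mm runs along x, 26 mm above the underside; the same from both ends. 0.1 to 0.21 kg
- carriage_bore (a point): Middle of the carriage's bore: 26 mm above the block's origin, 16 mm from either end face; x along the bore
- spacer: Spacer block of grey plastic, the narrowest and shortest part: 30 mm long (x, along the bore), 36 mm wide (y), 44 mm high, standing on the desk; origin in the middle of the underside. A through bore of 14.5 mm runs along x, 26 mm above the underside; the same from both ends. About 0.08 kg
- spacer_bore (a point): Middle of the spacer's bore: 26 mm above the block's origin, 15 mm from either end face; x along the bore
- cap: End cap of grey plastic, the longest part, with a smaller stepped nose (28 x 30 mm) at its closed end: 54 mm long without the nose (x from -27 to +27 mm), the nose reaching x = -33 mm; 40 mm wide (y), 44 mm high, standing on the desk; origin in the middle of the underside of the 54 mm body. A blind bore of 14.5 mm, 51 mm deep, 26 mm above the underside, opens at the +x end. 0.05 to 0.1 kg
- cap_mouth (a point): Centre of the mouth of the cap's bore, at the +x end face, 26 mm above the underside; x points out of the bore. If the cap is forced sideways on the rod it binds there and the push does not reach the stack
- timer: Grey bench timer, 58 x 64 x 20 mm, a bystander; origin under its middle
- petri: Clear petri dish, 60 mm across, 14 mm high, a bystander; origin under its middle
- calc: Pocket calculator, 140 x 82 x 16 mm, a bystander; origin under its middle
There are look-alikes about, which are no part of the job. What is shaped like the spacer but purple is not meant.

How it is judged:
On the way, in this order (a step that is already met when the one before it is completed fails the run):
1. the carriage block is threaded on the rod, its middle at least 20 mm past the rod's end (x of carriage_bore in the frame of rod_tip between 0.02 and 0.11 m and y of carriage_bore in the frame of rod_tip between -0.004 and 0.004 m and z of carriage_bore in the frame of rod_tip between -0.004 and 0.004 m), for 0.1 s.
2. the spacer is threaded on the rod in front of the carriage, its middle at least 18 mm past the rod's end (x of spacer_bore in the frame of rod_tip between 0.018 and 0.09 m and y of spacer_bore in the frame of rod_tip between -0.004 and 0.004 m and z of spacer_bore in the frame of rod_tip between -0.004 and 0.004 m and x of carriage_bore in the frame of rod_tip between 0.045 and 0.11 m and y of carriage_bore in the frame of rod_tip between -0.004 and 0.004 m and z of carriage_bore in the frame of rod_tip between -0.004 and 0.004 m), for 0.1 s.
3. the cap is over the rod's end and presses the stack together and against the stop with more than 6 N at every joint for 0.4 s (x of cap_mouth in the frame of rod_tip between 0.022 and 0.055 m and y of cap_mouth in the frame of rod_tip between -0.004 and 0.004 m and z of cap_mouth in the frame of rod_tip between -0.004 and 0.004 m and contact force between cap and spacer above 6 N and contact force between spacer and carriage above 6 N and contact force between carriage and fixture above 6 N), for 0.4 s.
At the end, for the whole second after the job is handed in: carriage, spacer and cap are on the rod in this order from the post, with bores within 4 mm of the rod's axis; the carriage's middle is at least 66 mm and the cap's mouth at least 20 mm past the rod's end; gaps in the stack are under about 3.5 mm; all at rest (x of carriage_bore in the frame of rod_tip between 0.066 and 0.11 m and y of carriage_bore in the frame of rod_tip between -0.004 and 0.004 m and z of carriage_bore in the frame of rod_tip between -0.004 and 0.004 m and x of spacer_bore in the frame of rod_tip between 0.035 and 0.09 m and y of spacer_bore in the frame of rod_tip between -0.004 and 0.004 m and z of spacer_bore in the frame of rod_tip between -0.004 and 0.004 m and x of cap_mouth in the frame of rod_tip between 0.02 and 0.055 m and y of cap_mouth in the frame of rod_tip between -0.004 and 0.004 m and z of cap_mouth in the frame of rod_tip between -0.004 and 0.004 m and distance between carriage_bore and spacer_bore below 0.0345 m and distance between spacer_bore and cap_mouth below 0.019 m and linear speed of each of carriage, spacer, cap below 0.02 m/s); the robot touches nothing.
It fails at once if the cap or the spacer is pushed along the rod with more than 25 N (contact force between cap and spacer above 25 N or contact force between spacer and carriage above 25 N).
It fails at once if the robot itself strikes the fixture with more than 25 N (contact force between fixture and the fingers above 25 N or contact force between fixture and the arm above 25 N).
It fails at once if a part is rammed or jammed against the fixture with more than 80 N (contact force between fixture and anything else above 80 N).
It fails at once if the timer, petri dish or calculator is moved by more than 30 mm (distance of any of timer, petri, calc from where it was at the start of the episode above 0.03 m).
It also fails if it takes over 72 s, if anything falls off the work surface, if the arm or the gripper's body presses on something with over 40 N, if the wrist force passes 120 N, or if a joint passes its speed limit or range.

## Working session

There is one attempt and no reset: what is moved stays moved. The work goes in short steps, Python scripts to look and compute and a tool call to move; the robot and the scene stay as the last step left them, time stands still between calls to the robot, and variables do not carry over. Pictures are saved under pics/ and viewed, and the job is handed in when it is done.

Besides the shell and the picture viewer there is one more tool, called after "Emit:" by a JSON object that holds its "api" and its "payload", one argument or row to a line. apply_moves: Moves the arm, as the interface text tells. Its arguments: {"type":"object","properties":{"moves":{"type":"array"},"squeeze":{"type":"number"}},"required":["moves"]}

```bash
ls; mkdir -p pics; python3 - <<'E'
from bench import manip
import cv2
o=manip.get_obs()
for k,v in o.items(): print(k,v)
for n in ("top","side","wrist"):
    p=manip.read_camera(n)
    cv2.imwrite(f"pics/a_{n}.png",p["image"][:,:,::-1])
    print(n,p["camera_matrix"],p["k1"],p.get("extrinsics"),p.get("T_tool_cam"))
E
```

```text
pics
time_s 0.0
joint_positions [-1.36811333e+00  1.59070322e-01  1.59825176e+00 -1.94496180e-05
  1.38623724e+00 -2.10105443e-01]
joint_vel [-3.65444663e-05 -7.80463356e-04  9.97246212e-04 -1.08273179e-03
  6.64584057e-04 -1.97722147e-05]
tau [ 7.95634096e-04 -3.85578239e+01 -3.22101617e+01  7.01981317e-02
  3.80849512e-02 -1.20188879e-04]
eef_pos [ 0.2304909  -0.52598438  0.17379731]
orientation [-3.07299003e+00 -6.43415300e-01  1.85503723e-05]
contact_force [-0.30788559 -0.55934063 -0.26564452]
wrist_torque [ 0.01062784  0.03799352 -0.04693388]
grip_width 0.09161878217960737
top [[435.07915538   0.         318.56129827]
 [  0.         435.07915538 196.31799958]
 [  0.           0.           1.        ]] -0.07985995290597954 [[-0.01898656 -0.98598493  0.16575052  0.29395182]
 [-0.99980376  0.01966093  0.0024286  -0.09306649]
 [-0.00565338 -0.16567188 -0.98616473  1.38567785]
 [ 0.          0.          0.          1.        ]] None
side [[401.74406321   0.         316.0193354 ]
 [  0.         401.74406321 196.11991626]
 [  0.           0.           1.        ]] -0.04024568350991481 [[-0.81435487 -0.36269625  0.45307569  0.0085038 ]
 [-0.58034388  0.51591057 -0.63010893  0.68363811]
 [-0.00520839 -0.77607198 -0.63062283  0.83877209]
 [ 0.          0.          0.          1.        ]] None
wrist [[286.45910579   0.         324.04236894]
 [  0.         286.45910579 200.7867255 ]
 [  0.           0.           1.        ]] 0.009100746372876231 None [[-2.07931833e-04 -9.66029696e-01 -2.58431002e-01  7.28772552e-02]
 [ 9.99999609e-01  2.13765930e-05 -8.84499821e-04 -3.15735576e-04]
 [ 8.59977468e-04 -2.58431085e-01  9.66029314e-01 -2.09932873e-01]
 [ 0.00000000e+00  0.00000000e+00  0.00000000e+00  1.00000000e+00]]
```

View pics/a_top.png

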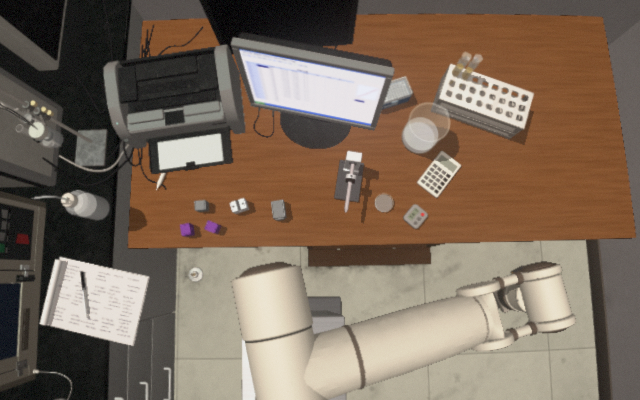

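View pics/a_side.png

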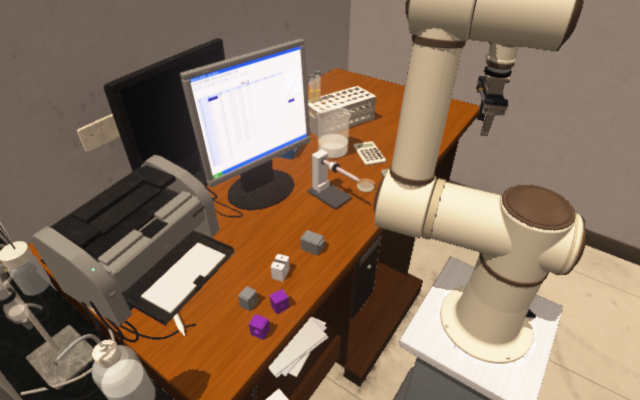

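View pics/a_wrist.png

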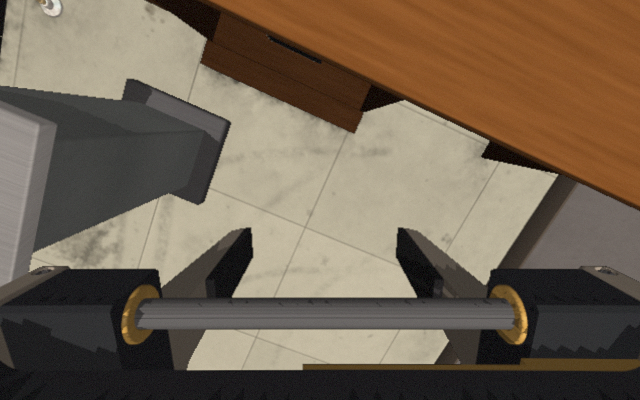

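```bash
cat > h.py <<'E'
import numpy as np, cv2
from scipy.spatial.transform import Rotation as R
from bench import manip
def Tcam(p,obs=None):
    if p.get("extrinsics") is not None: return np.array(p["extrinsics"])
    T=np.eye(4);T[:3,:3]=R.from_rotvec(obs["orientation"]).as_matrix();T[:3,3]=obs["eef_pos"]
    return T@np.array(p["T_tool_cam"])
def ray(p,u,v,T):
    K=p["camera_matrix"];a=np.array([(u-K[0,2])/K[0,0],(v-K[1,2])/K[1,1]])
    s=a.copy()
    for _ in range(20): s=a/(1+p["k1"]*(s@s))
    d=T[:3,:3]@np.array([s[0],s[1],1]);return T[:3,3],d/np.linalg.norm(d)
def onz(p,u,v,z,T):
    c,d=ray(p,u,v,T);return c+d*(z-c[2])/d[2]
def proj(p,X,T):
    X=np.atleast_2d(X);c=(X-T[:3,3])@T[:3,:3];s=c[:,:2]/c[:,2:]
    r2=(s**2).sum(1,keepdims=True);s=s*(1+p["k1"]*r2);K=p["camera_matrix"]
    return np.c_[s[:,0]*K[0,0]+K[0,2],s[:,1]*K[1,1]+K[1,2]]
def save(n,img): cv2.imwrite(f"pics/{n}.png",img[:,:,::-1])
E
python3 - <<'E'
from h import *
for cam in("top","side"):
    p=manip.read_camera(cam);T=Tcam(p)
    for q,z in (("fixture",0),("rod_tip",.125),("rod_root",.125),("carriage",0),("spacer",0),("cap",0),("cap_mouth",.026),("timer",0),("petri",0),("calc",0)):
        for r in manip.spot_point(p,q)[:3]:
            print(cam,q,round(r["p"],2),np.round(r["centre"]),onz(p,r["centre"][1],r["centre"][0],z,T).round(3))
    im=p["image"];c=(150,130,480,250) if cam=="top" else (210,130,420,350)
    save("b_"+cam,cv2.resize(im[c[1]:c[3],c[0]:c[2]],None,fx=2.4,fy=2.4,interpolation=cv2.INTER_CUBIC))
E
```

```text
top fixture 0.56 [186. 349.] [ 0.559 -0.188  0.   ]
top rod_tip 0.65 [211. 345.] [ 0.461 -0.166  0.125]
top rod_root 0.56 [162. 352.] [ 0.609 -0.192  0.125]
top carriage 0.61 [206. 239.] [0.502 0.168 0.   ]
top spacer 0.72 [207. 204.] [0.5   0.281 0.   ]
top spacer 0.53 [225. 212.] [0.44  0.254 0.   ]
top spacer 0.52 [230. 188.] [0.424 0.332 0.   ]
top cap 0.57 [205. 282.] [0.502 0.03  0.   ]
top cap_mouth 0.69 [202. 277.] [0.508 0.043 0.026]
top cap_mouth 0.65 [205. 237.] [0.499 0.168 0.026]
top cap_mouth 0.63 [203. 236.] [0.505 0.172 0.026]
top timer 0.57 [221. 415.] [ 0.44  -0.397  0.   ]
top timer 0.51 [201. 275.] [0.513 0.051 0.   ]
top petri 0.69 [204. 382.] [ 0.498 -0.292  0.   ]
top petri 0.23 [211. 344.] [ 0.476 -0.169  0.   ]
side fixture 0.89 [197. 334.] [ 0.561 -0.186  0.   ]
side rod_tip 0.8 [178. 356.] [ 0.473 -0.17   0.125]
side rod_tip 0.72 [159. 323.] [ 0.612 -0.197  0.125]
side rod_root 0.64 [157. 326.] [ 0.61  -0.21   0.125]
side rod_root 0.44 [270. 280.] [0.432 0.237 0.125]
side carriage 0.59 [274. 283.] [0.492 0.166 0.   ]
side spacer 0.72 [306. 250.] [0.494 0.294 0.   ]
side spacer 0.69 [235. 304.] [0.533 0.015 0.   ]
side spacer 0.61 [333. 259.] [0.425 0.335 0.   ]
side cap 0.79 [247. 312.] [0.486 0.041 0.   ]
side cap 0.53 [193. 366.] [ 0.485 -0.263  0.   ]
side cap_mouth 0.67 [239. 304.] [0.508 0.049 0.026]
side petri 0.48 [192. 366.] [ 0.487 -0.269 -0.   ]
side calc 0.84 [153. 369.] [ 0.6   -0.485  0.   ]
```

View pics/b_top.png

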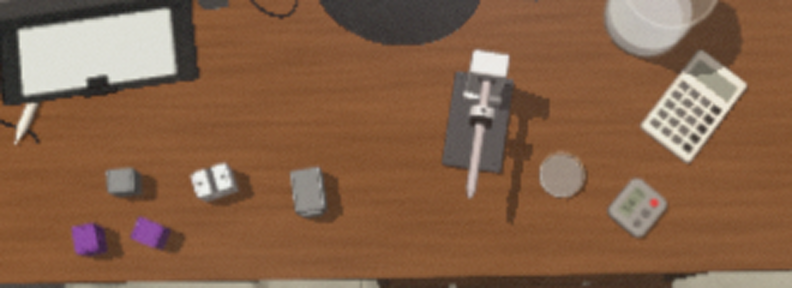

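View pics/b_side.png

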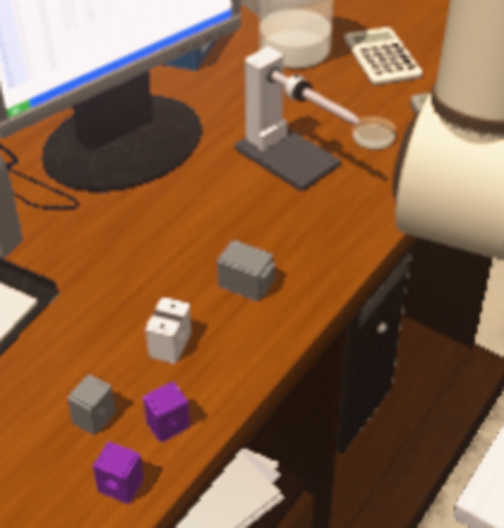

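```bash
cat >> h.py <<'E'
def down(yaw):
    c,s=np.cos(yaw),np.sin(yaw)
    return np.array([[c,s,0],[s,-c,0],[0,0,-1.]])
def plan(pos,yaw,obs=None):
    o=obs or manip.get_obs();R0=R.from_rotvec(o["orientation"]).as_matrix()
    d=R0.T@(np.array(pos)-o["eef_pos"])*100
    w=R.from_matrix(R0.T@down(yaw)).as_rotvec()
    print("shift cm",d.round(2),"turn",w.round(3),"|d|",np.linalg.norm(d).round(1)); return d,w
def st():
    o=manip.get_obs();M=R.from_rotvec(o["orientation"]).as_matrix()
    print("t",round(o["time_s"],2),"tcp",o["eef_pos"].round(4),"yaw",np.arctan2(M[1,0],M[0,0]).round(4),"z",M[:,2].round(3),"F",np.round(o["contact_force"],1),"Tq",np.round(o["wrist_torque"],2),"w",round(o["grip_width"],4)); return o
E
python3 - <<'E'
from h import *
plan((.48,-.17,.30),-.17)
E
```

```text
shift cm [ 37.15 -22.67 -12.52] turn [-0.    -0.     0.583] |d| 45.3
```

Emit:
{"api": "apply_moves", "payload": {
  "moves": [
    [[5, -3, -6], [0, 0, 0.1], 9],
    [[15, -9, -12.5], [0, 0, 0.3], 9],
    [[37.15, -22.67, -12.5], [0, 0, 0.583], 9],
    [[37.15, -22.67, -12.5], [0, 0, 0.583], 9],
    [[37.15, -22.67, -12.5], [0, 0, 0.583], 9],
    [[37.15, -22.67, -12.5], [0, 0, 0.583], 9],
    [[37.15, -22.67, -12.5], [0, 0, 0.583], 9],
    [[37.15, -22.67, -12.5], [0, 0, 0.583], 9],
    [[37.15, -22.67, -12.5], [0, 0, 0.583], 9],
    [[37.15, -22.67, -12.5], [0, 0, 0.583], 9]
  ]
}}

```text
time_s: 2.5
eef_pos: [0.4795, -0.1706, 0.2995]
orientation: [3.13, -0.268, -0.001]
contact_force: [-0.5, -0.4, -0.1]
grip_width: 0.0899
```

```bash
python3 - <<'E'
from h import *
o=st();p=manip.read_camera("wrist");T=Tcam(p,o);save("c_w",p["image"])
for q,z in (("rod_tip",.125),("rod_root",.125),("fixture",0)):
    for r in manip.spot_point(p,q)[:2]: print(q,round(r["p"],2),np.round(r["centre"],1),onz(p,r["centre"][1],r["centre"][0],z,T).round(4))
E
```

```text
t 2.5 tcp [ 0.4795 -0.1706  0.2995] yaw -0.1706 z [-0.001 -0.    -1.   ] F [-0.5 -0.4 -0.1] Tq [ 0.04  0.01 -0.01] w 0.0899
rod_tip 0.82 [191.9 324.3] [ 0.462  -0.1673  0.125 ]
rod_tip 0.38 [ 65.9 500.8] [ 0.5816 -0.4077  0.125 ]
rod_root 0.97 [ 74.9 320.1] [ 0.6098 -0.1874  0.125 ]
fixture 0.85 [113. 323.] [ 0.5691 -0.1835  0.    ]
```

View pics/c_w.png

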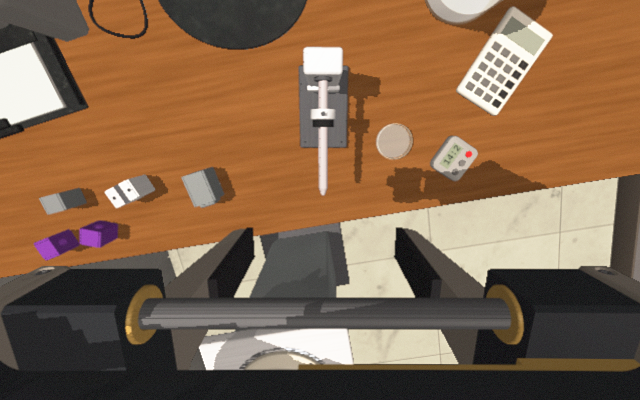

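```bash
python3 - <<'E'
from h import *
o=manip.get_obs();p=manip.read_camera("wrist");T=Tcam(p,o)
im=p["image"];save("c_w2",cv2.resize(im[40:210,260:390],None,fx=4.5,fy=3.5*1.2857,interpolation=cv2.INTER_CUBIC)[:600*2])
g=im.astype(int)
for v in range(128,198,6):
    print(v,[int(x) for x in g[v,312:336,2]])
E
```

```text
128 [109, 110, 106, 104, 106, 106, 146, 196, 222, 234, 235, 226, 217, 198, 163, 125, 109, 106, 109, 106, 107, 108, 107, 107]
134 [107, 109, 108, 105, 109, 111, 156, 199, 220, 230, 232, 225, 216, 192, 162, 123, 105, 105, 104, 106, 107, 106, 106, 109]
140 [108, 105, 101, 106, 103, 106, 156, 198, 220, 228, 230, 222, 215, 195, 154, 114, 107, 104, 108, 108, 108, 108, 108, 106]
146 [96, 96, 95, 96, 94, 99, 150, 199, 220, 228, 231, 223, 215, 194, 155, 113, 98, 97, 95, 102, 102, 97, 98, 97]
152 [55, 51, 49, 49, 43, 64, 144, 199, 218, 227, 229, 225, 217, 195, 150, 94, 47, 45, 50, 51, 52, 51, 49, 53]
158 [53, 56, 58, 50, 53, 60, 141, 199, 218, 228, 229, 223, 216, 196, 153, 88, 53, 51, 53, 53, 53, 54, 52, 51]
164 [52, 54, 50, 50, 45, 59, 140, 199, 217, 225, 228, 223, 217, 194, 151, 90, 50, 44, 52, 49, 50, 47, 48, 48]
170 [52, 51, 52, 55, 48, 65, 143, 197, 218, 228, 228, 221, 218, 195, 149, 90, 51, 48, 45, 54, 49, 48, 52, 51]
176 [49, 55, 52, 52, 49, 60, 137, 197, 214, 224, 227, 223, 217, 197, 148, 87, 55, 49, 51, 51, 50, 52, 47, 52]
182 [50, 51, 47, 47, 45, 62, 137, 195, 215, 224, 227, 224, 217, 194, 148, 90, 53, 47, 51, 53, 52, 55, 55, 53]
188 [45, 48, 48, 47, 46, 48, 100, 169, 203, 216, 221, 219, 210, 181, 134, 70, 46, 44, 46, 46, 50, 50, 48, 47]
194 [52, 48, 48, 52, 51, 49, 48, 53, 94, 155, 197, 185, 128, 65, 46, 47, 46, 45, 48, 49, 48, 49, 45, 50]
```

View pics/c_w2.png

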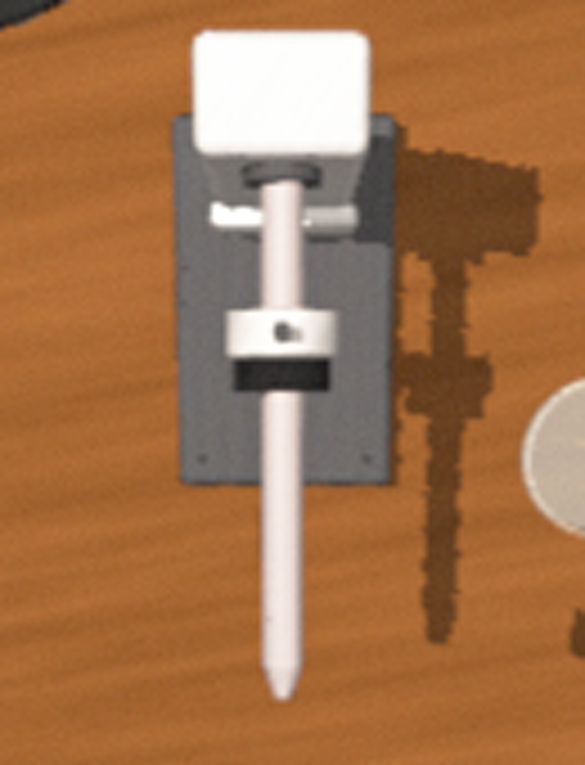

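```bash
python3 - <<'E'
from h import *
o=manip.get_obs();p=manip.read_camera("wrist");T=Tcam(p,o)
a=onz(p,322.2,195.2,.125,T);b=onz(p,322.15,134,.125,T);c=onz(p,322.2,182,.125,T)
print(a,b,np.arctan2(*(b-c)[1::-1]))
f=onz(p,322.2,40+390/4.5,.125+.007,T); print("buffer face dist",np.linalg.norm((f-a)[:2]))
# check with top/side
for cam in("top","side"):
    q=manip.read_camera(cam);t=Tcam(q);print(cam,proj(q,[a,a+[.15*np.cos(-.17),.15*np.sin(-.17),0]],t))
    u=proj(q,a,t)[0].astype(int)
    save("d_"+cam,cv2.resize(q["image"][u[1]-60:u[1]+20,u[0]-50:u[0]+50],None,fx=6,fy=6,interpolation=cv2.INTER_CUBIC));print(u)
E
```

```text
[ 0.45790494 -0.16377196  0.125     ] [ 0.53909104 -0.17795555  0.125     ] -0.172731034342827
buffer face dist 0.09175282260864288
top [[344.13960133 212.00393291]
 [351.21893442 162.59270321]]
[344 212]
side [[359.81155463 180.48560217]
 [323.56378458 160.4180716 ]]
[359 180]
```

View pics/d_side.png

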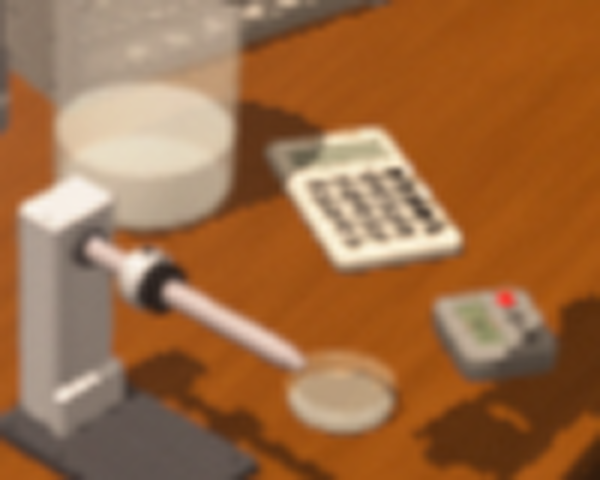

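View pics/d_top.png

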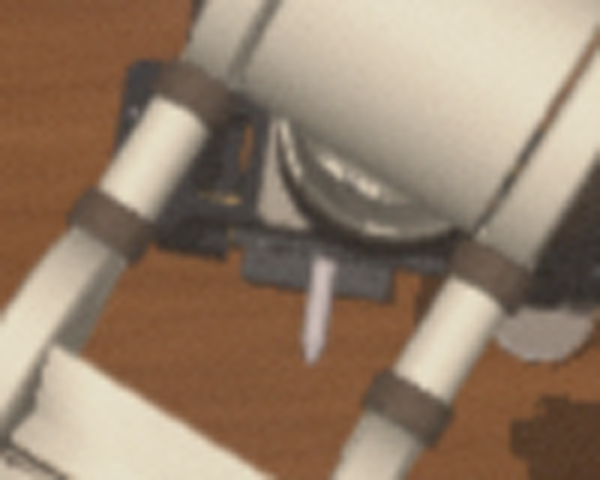

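```bash
python3 - <<'E'
from h import *
plan((.52,.165,.2),0)
E
```

```text
shift cm [ -1.74 -33.74   9.98] turn [-0.     0.    -0.171] |d| 35.2
```

Emit:
{"api": "apply_moves", "payload": {
  "moves": [
    [[-1.7, -33.7, 10], [0, 0, -0.171], 9],
    [[-1.7, -33.7, 10], [0, 0, -0.171], 9],
    [[-1.7, -33.7, 10], [0, 0, -0.171], 9],
    [[-1.7, -33.7, 10], [0, 0, -0.171], 9],
    [[-1.7, -33.7, 10], [0, 0, -0.171], 9],
    [[-1.7, -33.7, 10], [0, 0, -0.171], 9],
    [[-1.7, -33.7, 10], [0, 0, -0.171], 9],
    [[-1.7, -33.7, 10], [0, 0, -0.171], 9]
  ]
}}

```text
time_s: 3.9
eef_pos: [0.5206, 0.1638, 0.2001]
orientation: [3.141, -0.001, 0.001]
contact_force: [-0.8, -0.6, 1.0]
grip_width: 0.0899
```

```bash
python3 - <<'E'
from h import *
o=st();p=manip.read_camera("wrist");T=Tcam(p,o);save("e_w",p["image"])
np.savez("e.npz",T=T,K=p["camera_matrix"],im=p["image"])
for q in ("carriage","spacer","cap"):
    for r in manip.spot_point(p,q)[:2]: print(q,round(r["p"],2),np.round(r["centre"],1),onz(p,r["centre"][1],r["centre"][0],0,T).round(4))
save("e_crop",cv2.resize(p["image"][110:230,150:470],None,fx=2.5,fy=2.5,interpolation=cv2.INTER_CUBIC))
E
```

```text
t 3.9 tcp [0.5206 0.1638 0.2001] yaw -0.0004 z [ 0.    -0.001 -1.   ] F [-0.8 -0.6  1. ] Tq [ 0.05  0.01 -0.01] w 0.0899
carriage 0.55 [192.1 323.1] [0.4968 0.1658 0.    ]
spacer 0.86 [237.1 212.8] [0.4261 0.3348 0.    ]
spacer 0.84 [232.2 266.5] [0.434  0.2523 0.    ]
cap 0.61 [197.8 401.8] [0.4881 0.0496 0.    ]
```

View pics/e_w.png

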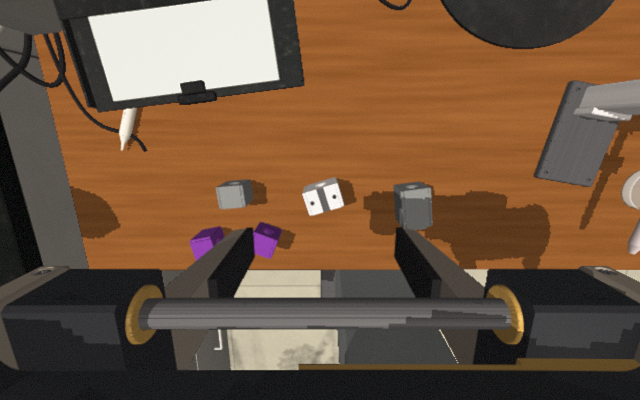

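View pics/e_crop.png

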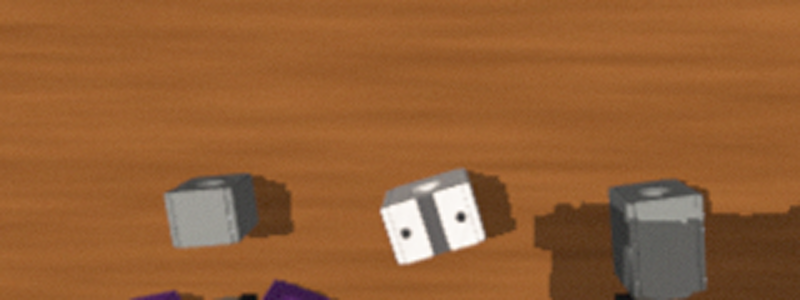

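```bash
python3 - <<'E'
from h import *
o=manip.get_obs();p=manip.read_camera("wrist");T=Tcam(p,o);im=p["image"]
for n,z,c in (("car",.048,[(382,208),(468,182),(485,240),(403,265)]),("sp",.044,[(166,193),(234,188),(241,242),(175,248)])):
    P=np.array([onz(p,150+u/2.5-.3,110+v/2.5-.3,z,T)[:2] for u,v in c])
    print(n,P.round(4).tolist(),"ctr",P.mean(0).round(4))
    for i in range(4):
        d=P[(i+1)%4]-P[i];print(np.linalg.norm(d).round(4),np.degrees(np.arctan2(d[1],d[0])).round(1))
def cr(n,x0,y0,x1,y1): save(n,cv2.resize(im[y0:y1,x0:x1],None,fx=8,fy=8,interpolation=cv2.INTER_CUBIC))
cr("f_car",290,165,365,225);cr("f_sp",205,170,280,215);cr("f_cap",380,170,450,235)
E
```

```text
car [[0.5073, 0.1921], [0.521, 0.1475], [0.4899, 0.1383], [0.4762, 0.1816]] ctr [0.4986 0.1649]
0.0466 -73.0
0.0324 -163.4
0.0455 107.6
0.0328 18.6
sp [[0.5146, 0.305], [0.5172, 0.2694], [0.4879, 0.2678], [0.4847, 0.3032]] ctr [0.5011 0.2864]
0.0358 -85.8
0.0293 -177.0
0.0355 95.3
0.03 3.5
```

View pics/f_car.png

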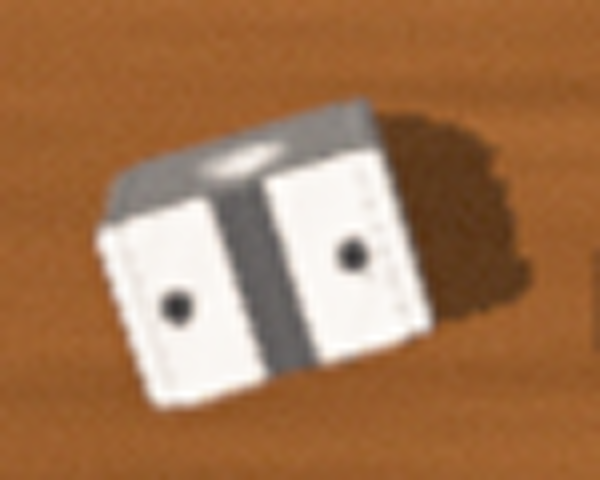

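View pics/f_sp.png

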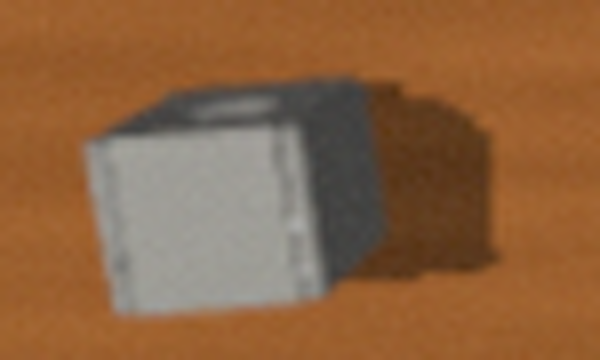

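View pics/f_cap.png

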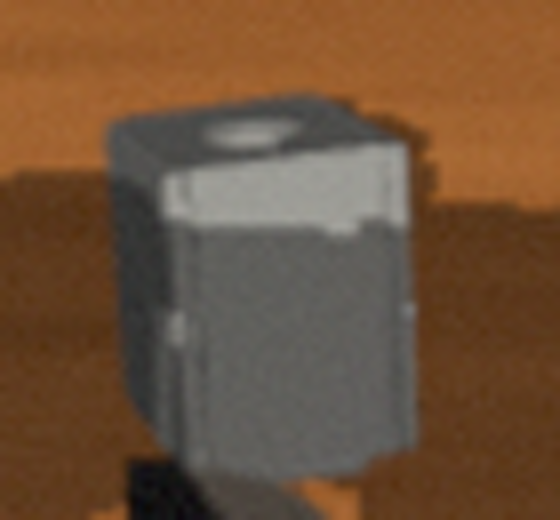

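```bash
python3 - <<'E'
from h import *
o=manip.get_obs();p=manip.read_camera("wrist");T=Tcam(p,o)
def rep(n,z,c,off):
    P=np.array([onz(p,off[0]+u/8-.44,off[1]+v/8-.44,z,T)[:2] for u,v in c]);print(n,"ctr",P.mean(0).round(4))
    for i in range(4):
        d=P[(i+1)%4]-P[i];print(np.linalg.norm(d).round(4),np.degrees(np.arctan2(d[1],d[0])).round(1))
rep("car",.048,[(98,228),(382,150),(432,330),(155,408)],(290,165))
rep("sp",.044,[(87,143),(300,125),(325,295),(116,312)],(205,170))
rep("cap",.044,[(163,175),(407,145),(414,450),(175,478)],(380,170))
plan((.4986,.1650,.06),.3);plan((.4986,.1650,.008),.3)
E
```

```text
car ctr [0.4982 0.1658]
0.0478 -74.4
0.0313 -164.2
0.0477 106.3
0.0319 16.0
sp ctr [0.5009 0.2876]
0.0351 -85.2
0.0289 -176.1
0.0351 94.7
0.0288 3.9
cap ctr [0.4841 0.0422]
0.0397 -82.8
0.0531 -173.4
0.0403 97.1
0.0531 6.0
shift cm [-2.22 -0.13 14.02] turn [ 0.    -0.001 -0.301] |d| 14.2
shift cm [-2.22 -0.13 19.22] turn [ 0.    -0.001 -0.301] |d| 19.3
```

Emit:
{"api": "apply_moves", "payload": {
  "moves": [
    [[-2.25, -0.17, 6], [0, 0, -0.15], 7],
    [[-2.25, -0.17, 12], [0, 0, -0.278], 7],
    [[-2.25, -0.17, 16], [0, 0, -0.278], 7],
    [[-2.25, -0.17, 19.2], [0, 0, -0.278], 7],
    [[-2.25, -0.17, 19.2], [0, 0, -0.278], 7],
    [[-2.25, -0.17, 19.2], [0, 0, -0.278], 7],
    [[-2.25, -0.17, 19.2], [0, 0, -0.278], 4],
    [[-2.25, -0.17, 19.2], [0, 0, -0.278], 4],
    [[-2.25, -0.17, 19.2], [0, 0, -0.278], 4],
    [[-2.25, -0.17, 19.2], [0, 0, -0.278], 4],
    [[-2.25, -0.17, 19.2], [0, 0, -0.278], 4]
  ],
  "squeeze": 30
}}

```text
time_s: 5.58
eef_pos: [0.4987, 0.1656, 0.0086]
orientation: [-3.112, -0.433, -0.002]
contact_force: [-0.8, 0.8, 2.7]
grip_width: 0.04
```

```bash
python3 - <<'E'
from h import *
o=st();p=manip.read_camera("wrist");T=Tcam(p,o);save("g_w",p["image"])
E
```

```text
t 5.58 tcp [0.4987 0.1656 0.0086] yaw 0.2766 z [ 0.001  0.    -1.   ] F [-0.8  0.8  2.7] Tq [ 0.09  0.16 -0.01] w 0.04
```

View pics/g_w.png

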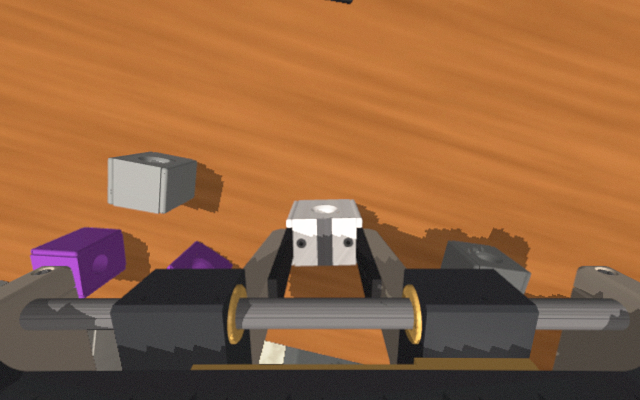

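```bash
python3 - <<'E'
from h import *
o=manip.get_obs();p=manip.read_camera("wrist");save("g_z",cv2.resize(p["image"][190:310,240:410],None,fx=4.5,fy=4.5,interpolation=cv2.INTER_CUBIC))
p=manip.read_camera("side");save("g_s",cv2.resize(p["image"][170:350,200:400],None,fx=3,fy=3,interpolation=cv2.INTER_CUBIC))
E
```

```text
(no output)
```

View pics/g_z.png

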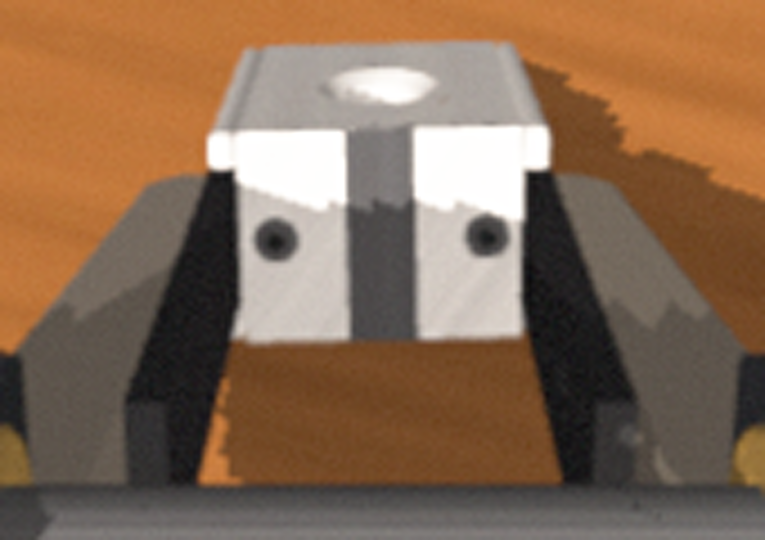

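View pics/g_s.png

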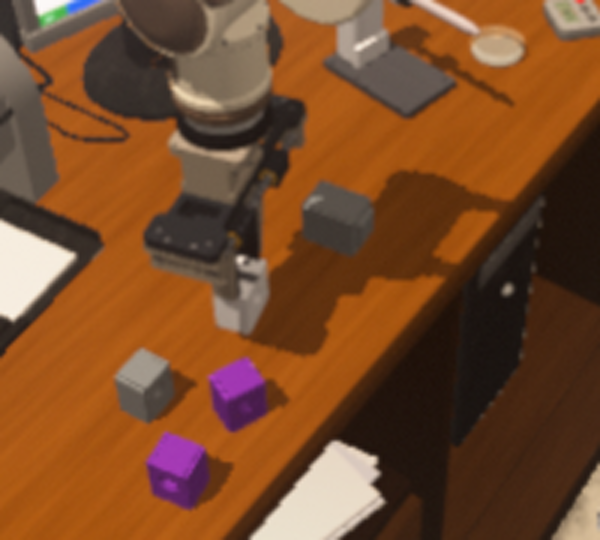

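Emit:
{"api": "apply_moves", "payload": {
  "moves": [
    [[0, 0, 0], [0, 0, 0], 3],
    [[0, 0, 0], [0, 0, 0], 3],
    [[0, 0, 0], [0, 0, 0], 3]
  ],
  "squeeze": 30
}}

```text
time_s: 6.1
eef_pos: [0.4987, 0.1656, 0.0086]
orientation: [-3.112, -0.433, -0.002]
contact_force: [-0.3, 0.4, 3.7]
grip_width: 0.0299
```

```bash
python3 - <<'E'
from h import *
o=st();p=manip.read_camera("wrist");save("g_z2",cv2.resize(p["image"][190:310,240:410],None,fx=4.5,fy=4.5,interpolation=cv2.INTER_CUBIC))
E
```

```text
t 6.1 tcp [0.4987 0.1656 0.0086] yaw 0.2764 z [ 0.001  0.    -1.   ] F [-0.3  0.4  3.7] Tq [0.19 0.03 0.01] w 0.0299
```

View pics/g_z2.png

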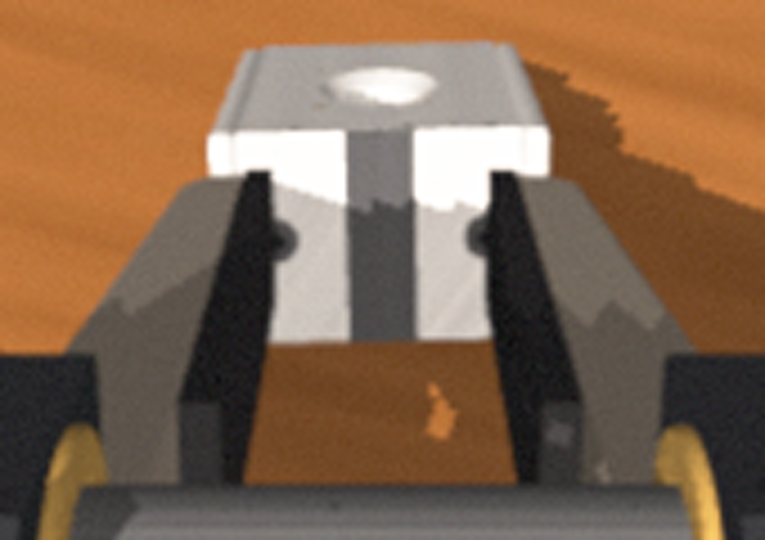

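Emit:
{"api": "apply_moves", "payload": {
  "moves": [
    [[0, 0, 0], [0, 0, 0], 7],
    [[0, 0, 0], [0, 0, 0], 7],
    [[0, 0, 0], [0, 0, 0], 7],
    [[0, 0, 1], [0, 0, 0], 7],
    [[0, 0, 1.5], [0, 0, 0], 7],
    [[0, 0, 1.5], [0, 0, 0], 7]
  ]
}}

```text
time_s: 6.9
eef_pos: [0.4978, 0.1655, -0.0074]
orientation: [-3.111, -0.433, 0.001]
contact_force: [0.8, -0.7, -0.2]
grip_width: 0.07
```

```bash
python3 - <<'E'
from h import *
o=st();p=manip.read_camera("wrist");save("g_z3",cv2.resize(p["image"][190:350,220:430],None,fx=3.7,fy=3.7,interpolation=cv2.INTER_CUBIC))
p=manip.read_camera("side");save("g_s3",cv2.resize(p["image"][200:320,220:340],None,fx=5,fy=5,interpolation=cv2.INTER_CUBIC))
E
```

```text
t 6.9 tcp [ 0.4978  0.1655 -0.0074] yaw 0.2765 z [-0.001  0.    -1.   ] F [ 0.8 -0.7 -0.2] Tq [-0.02  0.03  0.02] w 0.07
```

View pics/g_z3.png

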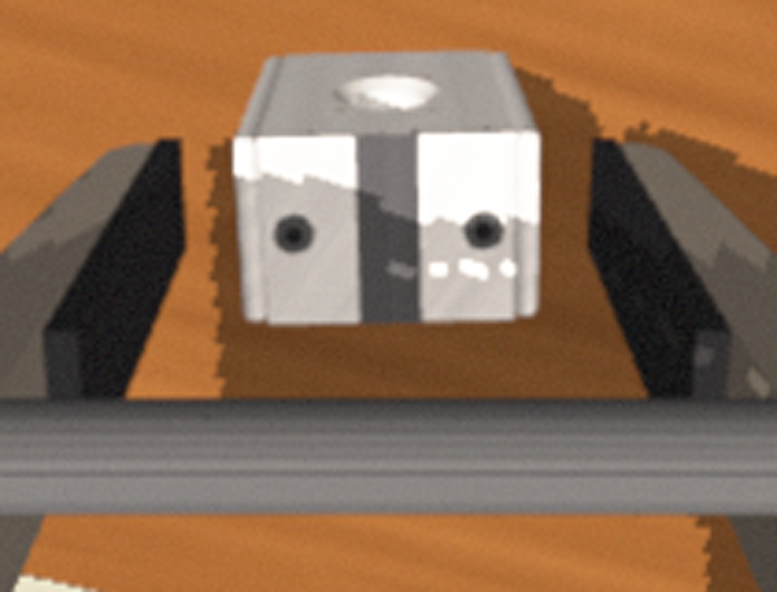

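View pics/g_s3.png

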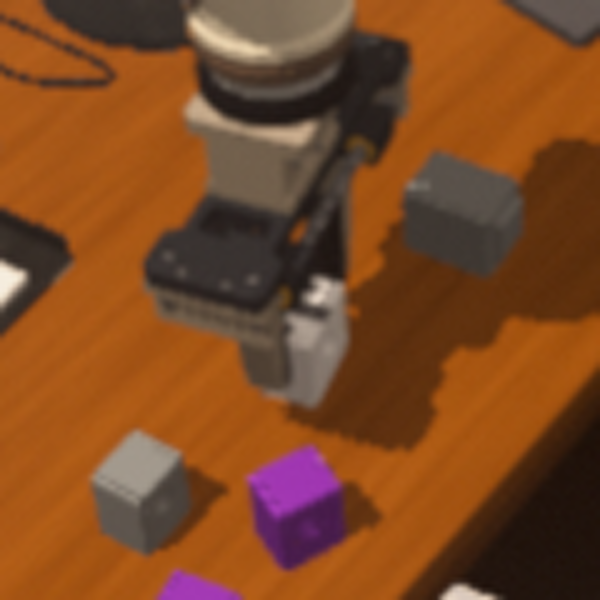

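```bash
python3 - <<'E'
from h import *
o=manip.get_obs();p=manip.read_camera("side");T=Tcam(p)
M=R.from_rotvec(o["orientation"]).as_matrix()
for z in (0,-.02,-.043):
  for x in(-.01,.01):
   for y in (-.035,-.053):
    X=o["eef_pos"]+M@np.array([x,y,z]);u=proj(p,X,T)[0]
    print(z,x,y,X.round(3),((u-[220,200])*5).round())
c=np.array([.498,.1655]);yw=.278
for z in(0,.048):
  for sx,sy in((-1,1),(1,1),(-1,-1)):
    X=np.r_[c+np.array([[np.cos(yw),-np.sin(yw)],[np.sin(yw),np.cos(yw)]])@[sx*.016,sy*.024],z];print("blk",z,sx,sy,((proj(p,X,T)[0]-[220,200])*5).round())
E
```

```text
0 -0.01 -0.035 [ 0.479  0.197 -0.007] [297. 426.]
0 -0.01 -0.053 [ 0.475  0.214 -0.007] [283. 452.]
0 0.01 -0.035 [ 0.499  0.202 -0.007] [262. 415.]
0 0.01 -0.053 [ 0.494  0.219 -0.007] [248. 441.]
-0.02 -0.01 -0.035 [0.479 0.197 0.013] [294. 401.]
-0.02 -0.01 -0.053 [0.475 0.214 0.013] [280. 427.]
-0.02 0.01 -0.035 [0.499 0.202 0.013] [259. 391.]
-0.02 0.01 -0.053 [0.494 0.219 0.013] [245. 417.]
-0.043 -0.01 -0.035 [0.479 0.197 0.036] [291. 372.]
-0.043 -0.01 -0.053 [0.475 0.214 0.036] [277. 399.]
-0.043 0.01 -0.035 [0.499 0.202 0.036] [256. 362.]
-0.043 0.01 -0.053 [0.494 0.219 0.036] [241. 388.]
blk 0 -1 1 [316. 405.]
blk 0 1 1 [260. 390.]
blk 0 -1 -1 [351. 339.]
blk 0.048 -1 1 [310. 345.]
blk 0.048 1 1 [253. 329.]
blk 0.048 -1 -1 [346. 279.]
```

Emit:
{"api": "apply_moves", "payload": {
  "moves": [
    [[0, 0, 1.5], [0, 0, 0], 7],
    [[0, 0, 2.7], [0, 0, 0], 7],
    [[0, 0, 2.7], [0, 0, 0], 7]
  ]
}}

```text
time_s: 7.42
eef_pos: [0.4972, 0.1655, -0.0351]
orientation: [-3.111, -0.433, 0.003]
contact_force: [0.6, -0.3, 0.2]
grip_width: 0.0704
```

```bash
python3 - <<'E'
from h import *
o=st();p=manip.read_camera("wrist");save("g_z4",cv2.resize(p["image"][190:350,220:430],None,fx=3.7,fy=3.7,interpolation=cv2.INTER_CUBIC))
E
```

```text
t 7.42 tcp [ 0.4972  0.1655 -0.0351] yaw 0.2765 z [-0.002 -0.    -1.   ] F [ 0.6 -0.3  0.2] Tq [-0.01  0.04  0.08] w 0.0704
```

View pics/g_z4.png

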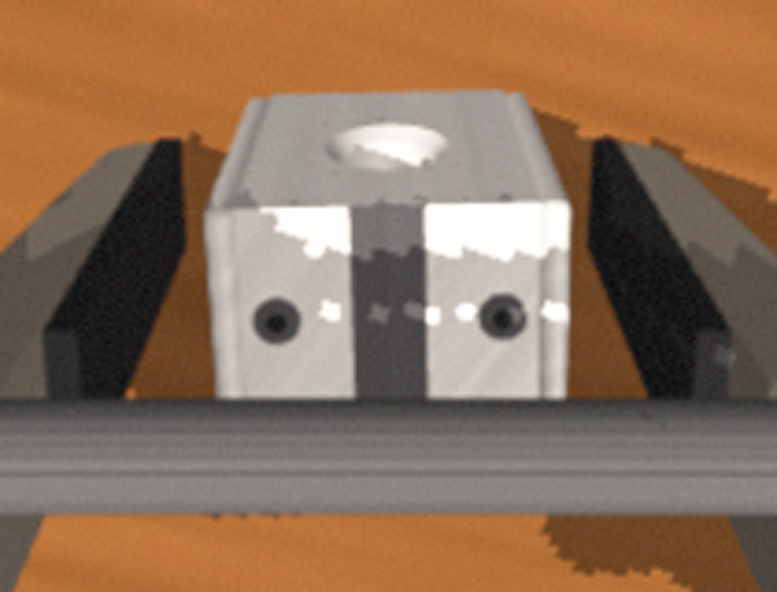

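Emit:
{"api": "apply_moves", "payload": {
  "moves": [
    [[0, 0, 0], [0, 0, 0], 4],
    [[0, 0, 0], [0, 0, 0], 4],
    [[0, 0, 0], [0, 0, 0], 4],
    [[0, 0, 0], [0, 0, 0], 4]
  ],
  "squeeze": 30
}}

```text
time_s: 7.98
eef_pos: [0.4983, 0.1656, -0.034]
orientation: [-3.111, -0.433, -0.0]
contact_force: [0.1, -1.2, 0.4]
grip_width: 0.0481
```

```bash
python3 - <<'E'
from h import *
st()
plan((.395,-.153,.125),-.171)
E
```

```text
t 7.97 tcp [ 0.4983  0.1656 -0.034 ] yaw 0.2765 z [ 0.  0. -1.] F [ 0.1 -1.2  0.4] Tq [-0.06  0.   -0.01] w 0.0481
shift cm [-18.63  27.82 -15.91] turn [-0.    -0.     0.447] |d| 37.1
```

Emit:
{"api": "apply_moves", "payload": {
  "moves": [
    [[0, 0, -2], [0, 0, 0], 4],
    [[0, 0, -7], [0, 0, 0], 4],
    [[-2, 3, -12], [0, 0, 0.05], 4],
    [[-6, 9, -15.9], [0, 0, 0.2], 4],
    [[-9, 13.5, -15.9], [0, 0, 0.3], 4],
    [[-12, 18, -15.9], [0, 0, 0.4], 4],
    [[-15.5, 23, -15.9], [0, 0, 0.447], 4],
    [[-18, 26.5, -15.9], [0, 0, 0.447], 4],
    [[-18.6, 27.8, -15.9], [0, 0, 0.447], 4],
    [[-18.6, 27.8, -15.9], [0, 0, 0.447], 4],
    [[-18.6, 27.8, -15.9], [0, 0, 0.447], 4]
  ]
}}

```text
time_s: 9.35
eef_pos: [0.3956, -0.1514, 0.1247]
orientation: [-3.129, 0.265, 0.0]
contact_force: [-0.0, 0.0, -0.5]
grip_width: 0.0481
```

```bash
python3 - <<'E'
from h import *
o=st();p=manip.read_camera("wrist");save("h_w",p["image"])
E
```

```text
t 9.35 tcp [ 0.3956 -0.1514  0.1247] yaw -0.169 z [-0.     0.001 -1.   ] F [-0.   0.  -0.5] Tq [ 0.1   0.02 -0.01] w 0.0481
```

View pics/h_w.png

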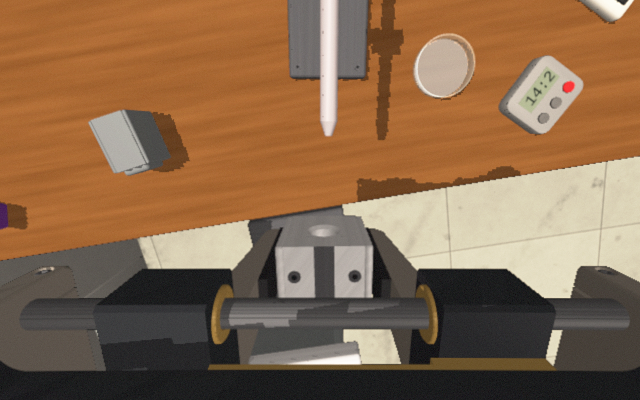

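```bash
python3 - <<'E'
from h import *
o=manip.get_obs();p=manip.read_camera("wrist");T=Tcam(p,o);g=p["image"].astype(int)
for v in (20,50,80,100,110,120,128,132,134,136,138): print(v,[int(x) for x in g[v,314:344,2]])
save("h_z",cv2.resize(p["image"][100:310,250:400],None,fx=4,fy=2.8*1.4286,interpolation=cv2.INTER_CUBIC)[:600*2])
E
```

```text
20 [107, 108, 108, 107, 105, 106, 143, 183, 195, 206, 215, 219, 224, 230, 234, 237, 233, 225, 217, 214, 202, 189, 168, 144, 121, 108, 107, 107, 109, 111]
50 [106, 106, 105, 111, 108, 107, 140, 183, 198, 207, 215, 221, 227, 233, 235, 236, 231, 221, 215, 209, 200, 182, 159, 136, 111, 105, 112, 107, 111, 115]
80 [41, 48, 49, 45, 51, 58, 133, 182, 198, 208, 217, 222, 229, 235, 237, 234, 227, 221, 214, 206, 200, 176, 153, 115, 71, 52, 50, 53, 46, 38]
100 [55, 51, 53, 53, 50, 62, 133, 186, 201, 210, 217, 223, 231, 235, 235, 231, 226, 219, 214, 205, 193, 172, 145, 101, 58, 52, 50, 48, 55, 51]
110 [48, 48, 46, 50, 50, 62, 129, 184, 204, 208, 218, 224, 232, 236, 233, 228, 224, 219, 215, 202, 190, 169, 141, 106, 57, 53, 49, 48, 49, 53]
120 [53, 51, 51, 53, 54, 59, 132, 185, 200, 211, 219, 224, 231, 234, 232, 227, 224, 220, 213, 206, 186, 164, 134, 85, 55, 54, 52, 52, 53, 53]
128 [49, 53, 50, 54, 52, 52, 50, 53, 86, 147, 184, 197, 210, 212, 212, 213, 209, 200, 176, 152, 111, 63, 50, 49, 50, 51, 48, 50, 53, 50]
132 [48, 46, 46, 48, 50, 51, 48, 48, 46, 71, 146, 190, 206, 211, 214, 212, 196, 174, 140, 94, 55, 50, 53, 52, 54, 52, 50, 54, 54, 54]
134 [48, 45, 50, 46, 48, 51, 47, 48, 48, 52, 102, 164, 202, 214, 209, 203, 185, 157, 110, 61, 49, 52, 54, 54, 56, 50, 50, 49, 54, 52]
136 [48, 52, 50, 51, 48, 50, 50, 51, 50, 49, 57, 77, 104, 108, 106, 100, 95, 76, 58, 50, 50, 55, 55, 56, 53, 51, 55, 56, 52, 53]
138 [45, 51, 51, 52, 52, 52, 50, 52, 50, 52, 54, 52, 51, 52, 53, 53, 52, 55, 51, 56, 56, 57, 58, 51, 55, 52, 56, 55, 57, 55]
```

View pics/h_z.png

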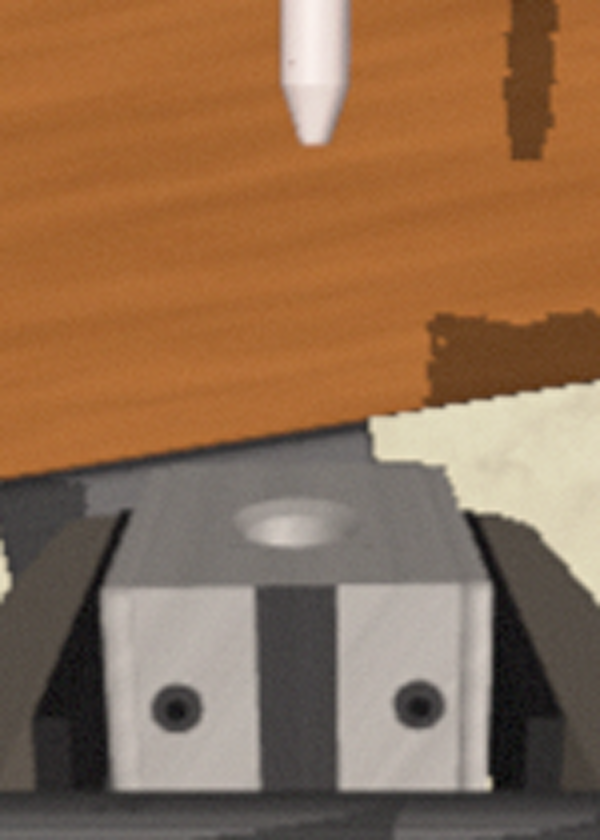

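```bash
python3 - <<'E'
from h import *
o=manip.get_obs();p=manip.read_camera("wrist");T=Tcam(p,o);M=R.from_rotvec(o["orientation"]).as_matrix()
def tl(X): return (M.T@(X-o["eef_pos"])*1000).round(2)
a=onz(p,328.2,136.3,.125,T);b=onz(p,328.2,120,.125,T);c=onz(p,328.4,50,.125,T)
print(a,tl(a),tl(b),tl(c),np.arctan2(*(c-b)[1::-1]))
# block front top edge at world z: bore=eef z+.06, top=+.082
for u,v in((102,588),(490,583)): X=onz(p,250+u/4-.4,100+v/4-.4,o["eef_pos"][2]+.082,T);print("blk front corner tool",tl(X))
E
```

```text
[ 0.45844957 -0.16453985  0.125     ] [64.15  2.41 -0.23] [75.35  2.37 -0.23] [119.91   2.34  -0.24] -0.16769479931868891
blk front corner tool [ 15.46 -24.14 -81.98]
blk front corner tool [ 16.14  22.67 -82.02]
```

Emit:
{"api": "apply_moves", "payload": {
  "moves": [
    [[1, 0.29, 3], [0, 0, 0], 4],
    [[2, 0.29, 5], [0, 0, 0], 4],
    [[2, 0.29, 5.97], [0, 0, 0], 4],
    [[2, 0.29, 5.97], [0, 0, 0], 4],
    [[2, 0.29, 5.97], [0, 0, 0], 4]
  ]
}}

```text
time_s: 10.12
eef_pos: [0.4152, -0.1579, 0.066]
orientation: [3.13, -0.264, 0.002]
contact_force: [-0.2, -0.5, -1.5]
grip_width: 0.0481
```

```bash
python3 - <<'E'
from h import *
o=st();p=manip.read_camera("wrist");T=Tcam(p,o);save("i_z",cv2.resize(p["image"][60:310,230:420],None,fx=3.1,fy=3.1,interpolation=cv2.INTER_CUBIC));np.savez("i.npz",im=p["image"])
g=p["image"].astype(int)
for v in (60,100,130,140,150,160,164,166,168,170,172,174,176,180): print(v,[int(x) for x in g[v,308:344,2]])
M=R.from_rotvec(o["orientation"]).as_matrix();d=np.array([.45845,-.16454,.125])-o["eef_pos"];print((M.T@d*1000).round(2))
E
```

```text
t 10.12 tcp [ 0.4152 -0.1579  0.066 ] yaw -0.1682 z [ 0.001 -0.    -1.   ] F [-0.2 -0.5 -1.5] Tq [ 0.07 -0.01  0.02] w 0.0481
60 [117, 113, 113, 121, 159, 193, 208, 218, 223, 225, 231, 232, 235, 240, 244, 244, 244, 241, 235, 231, 228, 223, 222, 215, 203, 188, 168, 149, 127, 115, 116, 117, 118, 118, 119, 118]
100 [57, 57, 55, 64, 134, 191, 203, 184, 191, 225, 229, 233, 238, 243, 245, 243, 241, 237, 231, 231, 227, 224, 219, 211, 198, 182, 160, 142, 108, 56, 53, 49, 50, 49, 48, 51]
130 [54, 52, 49, 63, 140, 192, 205, 212, 221, 226, 229, 232, 236, 242, 244, 240, 238, 234, 232, 231, 229, 222, 218, 208, 193, 173, 153, 117, 78, 56, 54, 53, 59, 56, 60, 58]
140 [57, 56, 53, 63, 138, 188, 203, 212, 220, 226, 229, 232, 237, 241, 242, 240, 236, 235, 234, 229, 228, 224, 216, 206, 191, 171, 150, 112, 65, 55, 56, 52, 53, 56, 54, 51]
150 [56, 58, 53, 59, 108, 169, 202, 213, 221, 226, 228, 231, 236, 239, 240, 240, 236, 235, 232, 229, 227, 223, 220, 204, 189, 170, 149, 109, 62, 51, 54, 56, 51, 55, 54, 57]
160 [56, 54, 54, 58, 92, 156, 198, 213, 221, 225, 228, 231, 236, 239, 241, 236, 235, 233, 232, 23
[... 705 characters left out ...]
, 52, 55, 51, 50, 49, 50, 52, 54, 53]
172 [51, 56, 55, 49, 53, 54, 51, 49, 74, 152, 198, 209, 219, 222, 225, 223, 222, 222, 218, 206, 189, 171, 139, 91, 51, 52, 49, 50, 52, 53, 50, 47, 50, 52, 53, 48]
174 [54, 49, 51, 49, 50, 52, 51, 50, 54, 100, 163, 203, 218, 224, 224, 224, 221, 222, 210, 194, 176, 145, 99, 57, 46, 51, 51, 52, 52, 53, 46, 49, 52, 52, 53, 55]
176 [52, 50, 51, 51, 51, 51, 53, 51, 49, 63, 139, 191, 212, 222, 224, 223, 222, 215, 202, 187, 161, 120, 71, 53, 54, 54, 54, 52, 58, 55, 50, 53, 51, 53, 53, 58]
180 [51, 52, 57, 57, 51, 50, 57, 53, 55, 53, 54, 66, 83, 107, 116, 118, 113, 110, 95, 76, 66, 56, 55, 54, 57, 62, 56, 57, 54, 61, 52, 58, 55, 54, 55, 55]
[ 43.79  -0.72 -58.99]
```

View pics/i_z.png

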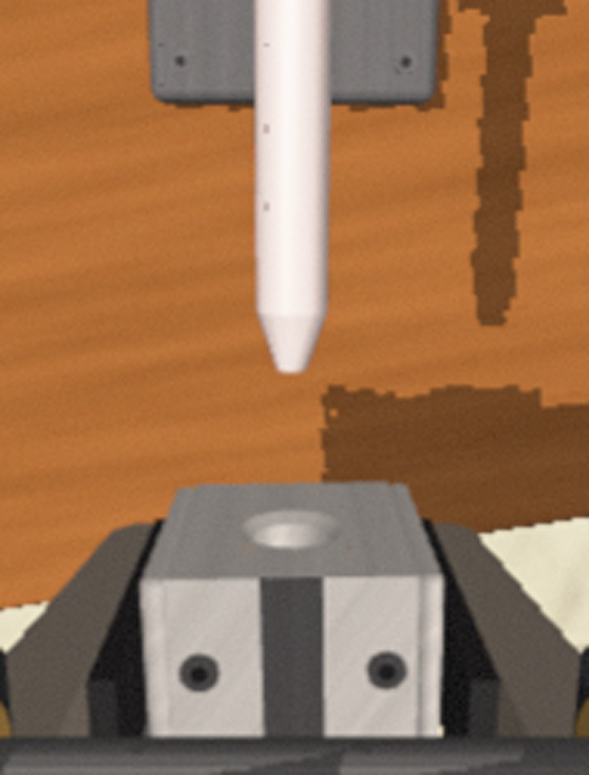

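Emit:
{"api": "apply_moves", "payload": {
  "moves": [
    [[1, -0.03, 0.1], [0, 0, 0], 4],
    [[2, -0.03, 0.1], [0, 0, 0], 4],
    [[2.8, -0.03, 0.1], [0, 0, 0], 4],
    [[3.4, -0.03, 0.1], [0, 0, 0], 4],
    [[4, -0.03, 0.1], [0, 0, 0], 4],
    [[4.5, -0.03, 0.1], [0, 0, 0], 4],
    [[4.5, -0.03, 0.1], [0, 0, 0], 4]
  ]
}}

```text
time_s: 11.05
eef_pos: [0.46, -0.1654, 0.0651]
orientation: [3.13, -0.264, 0.002]
contact_force: [0.2, -0.3, -1.4]
grip_width: 0.0475
```

```bash
python3 - <<'E'
from h import *
o=st();p=manip.read_camera("wrist");T=Tcam(p,o);save("j_z",cv2.resize(p["image"][60:310,230:420],None,fx=3.1,fy=3.1,interpolation=cv2.INTER_CUBIC))
M=R.from_rotvec(o["orientation"]).as_matrix();d=np.array([.45845,-.16454,.125])-o["eef_pos"];print((M.T@d*1000).round(2))
E
```

```text
t 11.05 tcp [ 0.46   -0.1654  0.0651] yaw -0.1682 z [ 0.001 -0.001 -1.   ] F [ 0.2 -0.3 -1.4] Tq [ 0.03 -0.05 -0.04] w 0.0475
[ -1.54  -0.55 -59.86]
```

View pics/j_z.png

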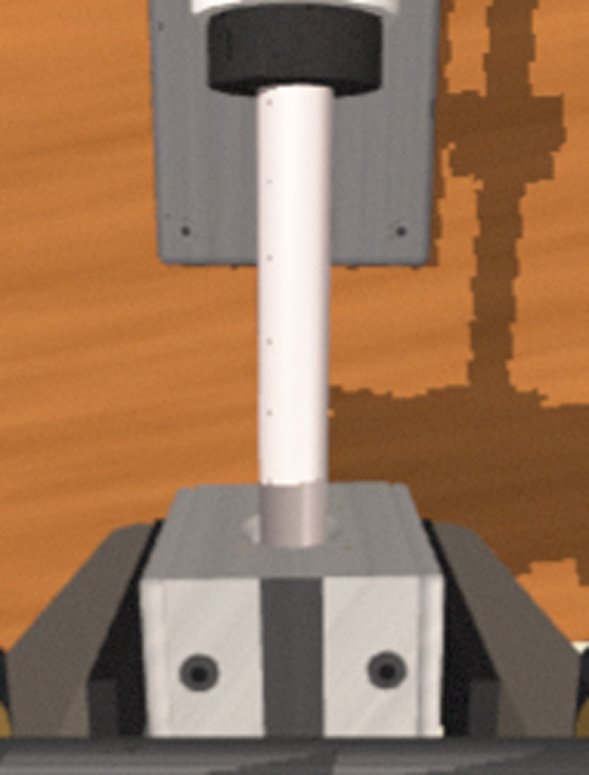

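Emit:
{"api": "apply_moves", "payload": {
  "moves": [
    [[0.8, 0, 0], [0, 0, 0], 4],
    [[1.6, 0, 0], [0, 0, 0], 4],
    [[2.5, 0, 0], [0, 0, 0], 4],
    [[3.4, 0, 0], [0, 0, 0], 4],
    [[4.3, 0, 0], [0, 0, 0], 4],
    [[5.2, 0, 0], [0, 0, 0], 4],
    [[6, 0, 0], [0, 0, 0], 4],
    [[6.4, 0, 0], [0, 0, 0], 4],
    [[6.4, 0, 0], [0, 0, 0], 4]
  ]
}}

```text
time_s: 12.22
eef_pos: [0.5229, -0.176, 0.0651]
orientation: [3.13, -0.264, 0.002]
contact_force: [-0.7, 0.7, -0.7]
grip_width: 0.048
```

```bash
python3 - <<'E'
from h import *
o=st();p=manip.read_camera("wrist");T=Tcam(p,o);save("k_z",cv2.resize(p["image"][60:310,230:420],None,fx=3.1,fy=3.1,interpolation=cv2.INTER_CUBIC))
M=R.from_rotvec(o["orientation"]).as_matrix();d=np.array([.45845,-.16454,.125])-o["eef_pos"];print((M.T@d*1000).round(2))
E
```

```text
t 12.22 tcp [ 0.5229 -0.176   0.0651] yaw -0.1682 z [ 0.001 -0.    -1.   ] F [-0.7  0.7 -0.7] Tq [ 0.04 -0.03  0.04] w 0.048
[-65.4   -0.53 -59.96]
```

View pics/k_z.png

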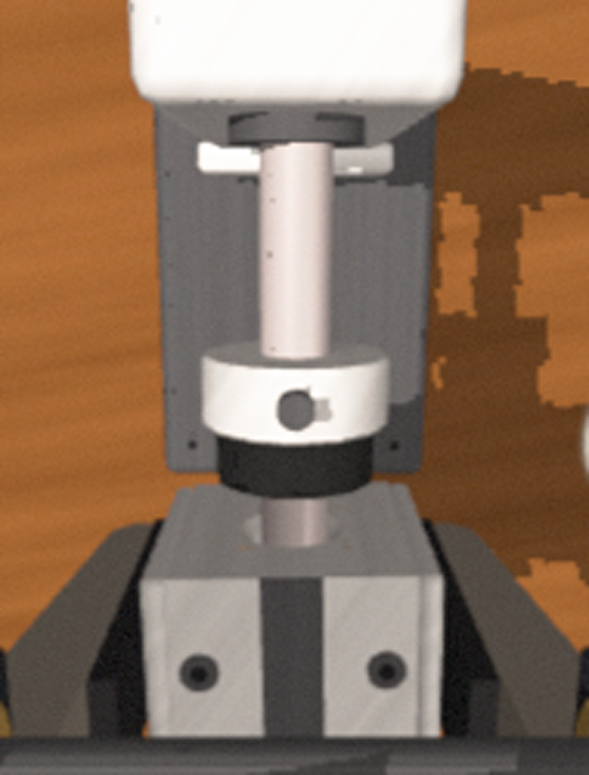

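Emit:
{"api": "apply_moves", "payload": {
  "moves": [
    [[0, 0, 0], [0, 0, 0], 7],
    [[0, 0, 0], [0, 0, 0], 7],
    [[0, 0, 0], [0, 0, 0], 7],
    [[0, 0, 0], [0, 0, 0], 7],
    [[0, 0, -4], [0, 0, 0], 7],
    [[0, 0, -10], [0, 0, 0], 7],
    [[0, 0, -13], [0, 0, 0], 7]
  ]
}}

```text
time_s: 13.15
eef_pos: [0.5239, -0.1767, 0.199]
orientation: [3.128, -0.264, 0.009]
contact_force: [1.3, 0.4, -0.4]
grip_width: 0.0698
```

```bash
python3 - <<'E'
from h import *
o=st();p=manip.read_camera("wrist");save("l",p["image"])
plan((.520,.2876,.1),.077)
E
```

```text
t 13.15 tcp [ 0.5239 -0.1767  0.199 ] yaw -0.1682 z [ 0.005 -0.003 -1.   ] F [ 1.3  0.4 -0.4] Tq [ 0.02 -0.03 -0.04] w 0.0698
shift cm [ -8.43 -45.81   9.98] turn [ 0.005 -0.01  -0.245] |d| 47.6
```

View pics/l.png

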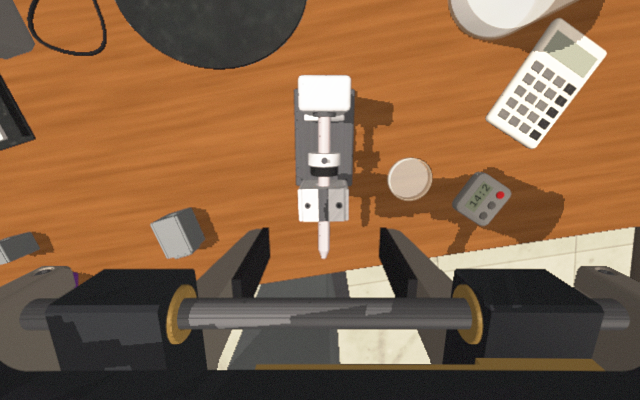

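Emit:
{"api": "apply_moves", "payload": {
  "moves": [
    [[-8.4, -45.8, 5], [0.005, -0.01, -0.245], 6],
    [[-8.4, -45.8, 5], [0.005, -0.01, -0.245], 6],
    [[-8.4, -45.8, 5], [0.005, -0.01, -0.245], 6],
    [[-8.4, -45.8, 8], [0.005, -0.01, -0.245], 6],
    [[-8.4, -45.8, 10], [0.005, -0.01, -0.245], 6],
    [[-8.4, -45.8, 10], [0.005, -0.01, -0.245], 6],
    [[-8.4, -45.8, 10], [0.005, -0.01, -0.245], 6],
    [[-8.4, -45.8, 10], [0.005, -0.01, -0.245], 6],
    [[-8.4, -45.8, 10], [0.005, -0.01, -0.245], 6],
    [[-8.4, -45.8, 10], [0.005, -0.01, -0.245], 6]
  ]
}}

```text
time_s: 14.45
eef_pos: [0.5203, 0.2867, 0.0996]
orientation: [3.138, 0.121, -0.0]
contact_force: [0.2, 0.6, 0.6]
grip_width: 0.06
```

```bash
python3 - <<'E'
from h import *
o=st();p=manip.read_camera("wrist");save("m",p["image"])
save("m_z",cv2.resize(p["image"][130:250,250:400],None,fx=5,fy=5,interpolation=cv2.INTER_CUBIC))
E
```

```text
t 14.45 tcp [0.5203 0.2867 0.0996] yaw 0.0769 z [-0.    -0.001 -1.   ] F [0.2 0.6 0.6] Tq [ 0.05 -0.04 -0.02] w 0.06
```

View pics/m.png

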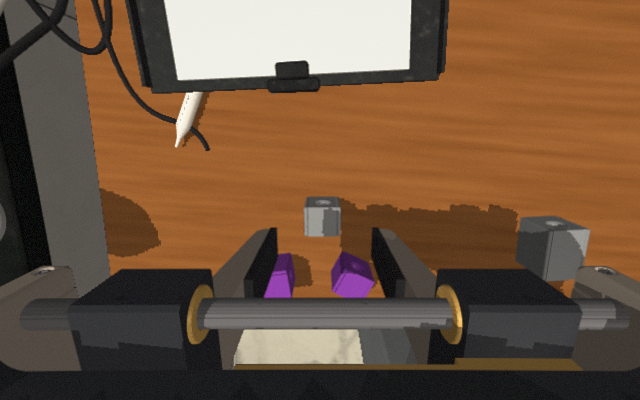

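View pics/m_z.png

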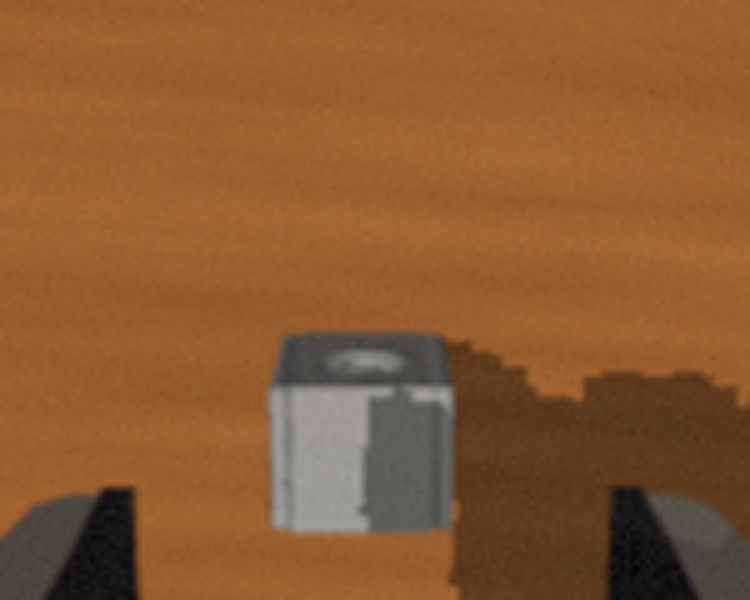

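```bash
python3 - <<'E'
from h import *
o=manip.get_obs();p=manip.read_camera("wrist");T=Tcam(p,o);M=R.from_rotvec(o["orientation"]).as_matrix()
P=np.array([M.T@(onz(p,250+u/5-.4,130+v/5-.4,.044,T)-o["eef_pos"])*1000 for u,v in [(271,386),(452,384),(453,530),(272,532)]])
print(P.round(1),P.mean(0).round(2))
E
```

```text
[[ -4.5 -20.2  55.9]
 [ -4.1  14.8  56. ]
 [-34.2  15.4  55.9]
 [-34.7 -20.5  55.9]] [-19.36  -2.62  55.94]
```

Emit:
{"api": "apply_moves", "payload": {
  "moves": [
    [[-1.94, -0.26, 1], [0, 0, 0], 6],
    [[-1.94, -0.26, 4.5], [0, 0, 0], 6],
    [[-1.94, -0.26, 9], [0, 0, 0], 6],
    [[-1.94, -0.26, 12], [0, 0, 0], 6],
    [[-1.94, -0.26, 13.36], [0, 0, 0], 6],
    [[-1.94, -0.26, 13.36], [0, 0, 0], 6],
    [[-1.94, -0.26, 13.36], [0, 0, 0], 3],
    [[-1.94, -0.26, 13.36], [0, 0, 0], 3],
    [[-1.94, -0.26, 13.36], [0, 0, 0], 3],
    [[-1.94, -0.26, 13.36], [0, 0, 0], 3]
  ],
  "squeeze": 25
}}

```text
time_s: 15.8
eef_pos: [0.5024, 0.2877, -0.0323]
orientation: [3.139, 0.119, 0.004]
contact_force: [-0.9, -0.4, 6.3]
grip_width: 0.036
```

```bash
python3 - <<'E'
from h import *
o=st();plan((.405,-.1555,.125),-.170)
E
```

```text
t 15.8 tcp [ 0.5024  0.2877 -0.0323] yaw 0.0756 z [ 0.003  0.    -1.   ] F [-0.9 -0.4  6.3] Tq [-0.09  0.08 -0.01] w 0.036
shift cm [-13.02  43.46 -15.76] turn [-0.    -0.003  0.246] |d| 48.0
```

Emit:
{"api": "apply_moves", "payload": {
  "moves": [
    [[0, 0, 0], [0, 0, 0], 3]
  ]
}}

```text
time_s: 15.92
eef_pos: [0.5024, 0.2877, -0.0323]
orientation: [-3.139, -0.119, -0.004]
contact_force: [-0.4, -0.2, -0.8]
grip_width: 0.036
```

```bash
python3 - <<'E'
from h import *
o=st();plan((.405,-.1555,.125),-.170)
E
```

```text
t 15.93 tcp [ 0.5024  0.2877 -0.0323] yaw 0.0756 z [ 0.003  0.    -1.   ] F [-0.4 -0.2 -0.8] Tq [ 0.01  0.01 -0.01] w 0.036
shift cm [-13.02  43.46 -15.76] turn [-0.    -0.003  0.246] |d| 48.0
```

Emit:
{"api": "apply_moves", "payload": {
  "moves": [
    [[0, 0, -2], [0, 0, 0], 3],
    [[0, 0, -7], [0, 0, 0], 3],
    [[-1.5, 5, -12], [0, 0, 0.05], 3],
    [[-3.2, 10.8, -15.8], [0, 0, 0.15], 3],
    [[-5, 16.5, -15.8], [0, 0, 0.246], 3],
    [[-6.6, 22, -15.8], [0, 0, 0.246], 3],
    [[-8.3, 27.5, -15.8], [0, 0, 0.246], 3],
    [[-10, 33, -15.8], [0, 0, 0.246], 3],
    [[-11.5, 38.5, -15.8], [0, 0, 0.246], 3],
    [[-12.6, 42, -15.8], [0, 0, 0.246], 3],
    [[-13, 43.4, -15.8], [0, 0, 0.246], 3],
    [[-13, 43.4, -15.8], [0, 0, 0.246], 3]
  ]
}}

```text
time_s: 17.42
eef_pos: [0.4052, -0.1549, 0.1259]
orientation: [-3.129, 0.269, -0.005]
contact_force: [0.0, 0.7, 0.1]
grip_width: 0.0362
```

```bash
python3 - <<'E'
from h import *
o=st();p=manip.read_camera("wrist");T=Tcam(p,o);M=R.from_rotvec(o["orientation"]).as_matrix()
save("n_z",cv2.resize(p["image"][100:300,240:410],None,fx=4,fy=4,interpolation=cv2.INTER_CUBIC))
g=p["image"].astype(int)
for v in (100,120,140,146,150,154,158): print(v,[int(x) for x in g[v,308:346,2]])
d=np.array([.45845,-.16454,.125])-o["eef_pos"];print((M.T@d*1000).round(2))
E
```

```text
t 17.43 tcp [ 0.4052 -0.1549  0.1259] yaw -0.1715 z [ 0.003  0.    -1.   ] F [0.  0.7 0.1] Tq [ 0.07 -0.01 -0.02] w 0.0362
100 [49, 54, 49, 50, 52, 48, 52, 48, 67, 143, 191, 206, 216, 223, 228, 236, 239, 238, 233, 227, 222, 217, 208, 190, 169, 144, 107, 57, 50, 55, 53, 53, 55, 50, 54, 56, 56, 54]
120 [53, 54, 51, 52, 51, 48, 49, 48, 62, 135, 192, 208, 214, 223, 229, 236, 239, 236, 232, 227, 223, 218, 209, 189, 166, 132, 92, 55, 51, 53, 53, 54, 56, 55, 54, 56, 58, 57]
140 [53, 52, 52, 51, 53, 52, 52, 51, 55, 50, 78, 142, 182, 197, 209, 215, 219, 220, 217, 213, 208, 191, 170, 142, 96, 56, 49, 51, 56, 51, 53, 54, 52, 53, 52, 53, 54, 53]
146 [49, 47, 52, 45, 47, 48, 51, 49, 55, 50, 53, 56, 79, 143, 195, 214, 217, 217, 212, 204, 178, 147, 93, 61, 52, 53, 59, 53, 56, 57, 55, 57, 52, 56, 58, 54, 56, 57]
150 [54, 49, 55, 52, 57, 54, 52, 57, 57, 53, 59, 57, 54, 62, 99, 130, 133, 132, 129, 113, 92, 65, 57, 55, 50, 53, 52, 53, 52, 51, 50, 52, 53, 54, 54, 53, 55, 50]
154 [57, 56, 58, 53, 55, 49, 48, 56, 49, 49, 51, 48, 49, 47, 52, 50, 49, 51, 52, 49, 51, 48, 47, 51, 49, 45, 53, 52, 48, 49, 46, 46, 49, 49, 49, 50, 49, 50]
158 [52, 47, 41, 46, 45, 45, 50, 48, 43, 47, 50, 45, 48, 46, 47, 49, 51, 50, 48, 49, 50, 48, 52, 53, 51, 49, 47, 54, 48, 52, 52, 49, 52, 49, 55, 46, 54, 51]
[54.08  0.38  1.04]
```

View pics/n_z.png

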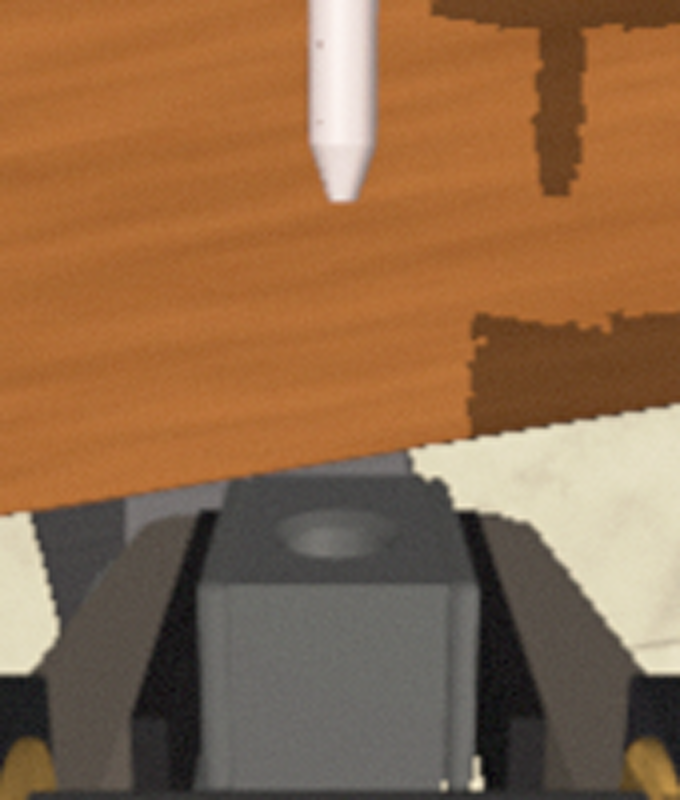

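```bash
python3 - <<'E'
from h import *
o=manip.get_obs();p=manip.read_camera("wrist");T=Tcam(p,o);M=R.from_rotvec(o["orientation"]).as_matrix()
def tl(X): return (M.T@(X-o["eef_pos"])*1000).round(2)
a=onz(p,325.3,150.5,.125,T);b=onz(p,325.4,120,.125,T);c=onz(p,325.5,100,.125,T);print(a,tl(a),tl(b),tl(c))
for u,v in((199,588),(477,586)): X=onz(p,240+u/4-.4,100+v/4-.4,o["eef_pos"][2]+.0763,T);print("blk",tl(X))
X=onz(p,240+336/4-.4,100+535/4-.4,o["eef_pos"][2]+.0583,T);print("bore",tl(X))
E
```

```text
[ 0.45852329 -0.16367676  0.125     ] [54.04  0.36  0.82] [75.36  0.41  0.88] [88.74  0.46  0.92]
blk [ 12.89 -18.01 -76.24]
blk [ 13.19  17.05 -76.28]
bore [ 12.95  -0.77 -58.26]
```

Emit:
{"api": "apply_moves", "payload": {
  "moves": [
    [[1, 0.08, 3], [0, 0, 0], 3],
    [[2, 0.08, 5], [0, 0, 0], 3],
    [[2, 0.08, 5.92], [0, 0, 0], 3],
    [[2, 0.08, 5.92], [0, 0, 0], 3],
    [[2, 0.08, 5.92], [0, 0, 0], 3]
  ]
}}

```text
time_s: 18.15
eef_pos: [0.4256, -0.1579, 0.0673]
orientation: [-3.13, 0.265, -0.006]
contact_force: [0.3, 0.1, -0.4]
grip_width: 0.0358
```

```bash
python3 - <<'E'
from h import *
o=st();p=manip.read_camera("wrist");save("o_z",cv2.resize(p["image"][60:300,230:420],None,fx=3.1,fy=3.1,interpolation=cv2.INTER_CUBIC))
g=p["image"].astype(int)
for v in (140,160,170,176,180,184,188): print(v,[int(x) for x in g[v,308:346,2]])
E
```

```text
t 18.15 tcp [ 0.4256 -0.1579  0.0673] yaw -0.1688 z [ 0.004 -0.    -1.   ] F [ 0.3  0.1 -0.4] Tq [0.05 0.05 0.06] w 0.0358
140 [59, 56, 55, 58, 54, 52, 51, 80, 150, 197, 211, 219, 225, 228, 232, 237, 239, 243, 242, 239, 236, 234, 232, 228, 225, 222, 213, 197, 179, 157, 122, 78, 55, 57, 54, 48, 55, 54]
160 [56, 59, 54, 60, 58, 56, 58, 81, 149, 199, 209, 220, 225, 228, 232, 237, 239, 241, 240, 237, 236, 233, 232, 231, 228, 223, 213, 194, 176, 152, 111, 63, 54, 55, 61, 54, 51, 57]
170 [53, 51, 53, 47, 51, 53, 48, 72, 143, 197, 211, 220, 225, 227, 232, 235, 238, 241, 239, 236, 236, 232, 231, 232, 230, 222, 209, 189, 170, 147, 113, 63, 59, 58, 62, 56, 60, 62]
176 [57, 56, 57, 58, 59, 58, 58, 72, 146, 196, 213, 219, 224, 227, 232, 234, 238, 240, 239, 236, 234, 232, 233, 231, 227, 222, 207, 189, 166, 150, 109, 58, 57, 52, 56, 54, 52, 57]
180 [59, 56, 58, 57, 55, 58, 57, 54, 97, 157, 188, 203, 213, 221, 227, 229, 232, 235, 232, 233, 231, 228, 228, 226, 224, 213, 195, 175, 156, 122, 71, 54, 53, 52, 54, 51, 53, 54]
184 [52, 54, 52, 46, 47, 46, 52, 51, 52, 65, 132, 179, 195, 205, 219, 221, 221, 223, 225, 224, 223, 221, 219, 212, 200, 185, 167, 136, 95, 55, 48, 41, 41, 47, 52, 50, 55, 58]
188 [50, 50, 52, 56, 56, 49, 51, 49, 54, 56, 59, 98, 159, 198, 211, 221, 223, 224, 226, 226, 223, 220, 217, 204, 185, 163, 126, 73, 38, 39, 31, 39, 39, 35, 40, 35, 36, 34]
```

View pics/o_z.png

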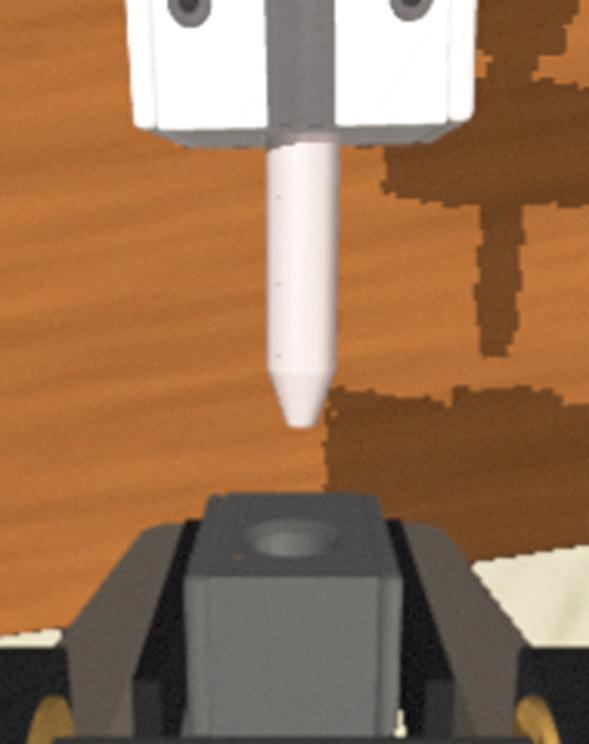

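```bash
python3 - <<'E'
from h import *
o=manip.get_obs();p=manip.read_camera("wrist");T=Tcam(p,o);M=R.from_rotvec(o["orientation"]).as_matrix()
def tl(X): return (M.T@(X-o["eef_pos"])*1000).round(2)
for u,v in ((326.6,197.3),(326.8,186),(326.9,170),(327.1,140)): print(tl(onz(p,u,v,.125,T)))
for u,v in((187,577),(401,576)): X=onz(p,230+u/3.1-.35,60+v/3.1-.35,o["eef_pos"][2]+.0763,T);print("blk",tl(X))
st()
E
```

```text
[ 33.79   0.89 -57.52]
[ 40.12   0.99 -57.49]
[ 48.87   1.02 -57.45]
[ 64.59   1.09 -57.39]
blk [ 13.34 -17.69 -76.24]
blk [ 13.53  17.12 -76.25]
t 18.25 tcp [ 0.4256 -0.1582  0.0673] yaw -0.1692 z [ 0.004 -0.    -1.   ] F [-0.7 -0.6 -0.6] Tq [-0.01  0.04  0.  ] w 0.0356
```

Emit:
{"api": "apply_moves", "payload": {
  "moves": [
    [[0.5, 0.12, 0.06], [0, 0, 0.004], 3],
    [[0.5, 0.12, 0.06], [0, 0, 0.004], 3],
    [[0.5, 0.12, 0.06], [0, 0, 0.004], 3]
  ]
}}

```text
time_s: 18.62
eef_pos: [0.4304, -0.1603, 0.0668]
orientation: [-3.13, 0.272, -0.007]
contact_force: [0.7, 0.2, -1.4]
grip_width: 0.0358
```

```bash
python3 - <<'E'
from h import *
o=st();p=manip.read_camera("wrist");T=Tcam(p,o);save("o_z",cv2.resize(p["image"][60:300,230:420],None,fx=3.1,fy=3.1,interpolation=cv2.INTER_CUBIC))
g=p["image"].astype(int)
M=R.from_rotvec(o["orientation"]).as_matrix()
def tl(X): return (M.T@(X-o["eef_pos"])*1000).round(2)
for v in (145,150,155,160,170,180,186,192):
    r=g[v,300:350,2].astype(float);i=np.where(r>110)[0];l,rr=i[0],i[-1]
    l=l-(r[l]-110)/(r[l]-r[l-1]);rr=rr+(r[rr]-110)/(r[rr]-r[rr+1])
    print(v,300+(l+rr)/2,tl(onz(p,300+(l+rr)/2,v,.125,T)))
E
```

```text
t 18.62 tcp [ 0.4304 -0.1603  0.0668] yaw -0.1733 z [ 0.004 -0.    -1.   ] F [ 0.7  0.2 -1.4] Tq [ 0.05  0.04 -0.03] w 0.0358
145 323.30847953216374 [ 62.07  -0.89 -57.95]
150 323.52 [ 59.49  -0.78 -57.96]
155 323.52742749054227 [ 56.89  -0.78 -57.97]
160 323.53846153846155 [ 54.27  -0.78 -57.98]
170 323.6427364864865 [ 48.95  -0.72 -58.  ]
180 323.51336996336994 [ 43.54  -0.8  -58.02]
186 323.4710144927536 [ 40.24  -0.82 -58.04]
192 323.6480769230769 [ 36.91  -0.73 -58.05]
```

Emit:
{"api": "apply_moves", "payload": {
  "moves": [
    [[0.8, -0.04, 0.02], [0, 0, 0], 3],
    [[1.4, -0.04, 0.02], [0, 0, 0], 3],
    [[2, -0.04, 0.02], [0, 0, 0], 3],
    [[2.6, -0.04, 0.02], [0, 0, 0], 3],
    [[3.2, -0.04, 0.02], [0, 0, 0], 3],
    [[3.2, -0.04, 0.02], [0, 0, 0], 3]
  ]
}}

```text
time_s: 19.42
eef_pos: [0.4622, -0.1654, 0.0667]
orientation: [-3.13, 0.271, -0.007]
contact_force: [-0.3, 0.6, -0.7]
grip_width: 0.0357
```

```bash
python3 - <<'E'
from h import *
o=st();p=manip.read_camera("wrist");save("p_z",cv2.resize(p["image"][60:300,230:420],None,fx=3.1,fy=3.1,interpolation=cv2.INTER_CUBIC))
E
```

```text
t 19.43 tcp [ 0.4622 -0.1654  0.0667] yaw -0.1731 z [ 0.004 -0.    -1.   ] F [-0.3  0.6 -0.7] Tq [-0.01 -0.01 -0.02] w 0.0357
```

View pics/p_z.png

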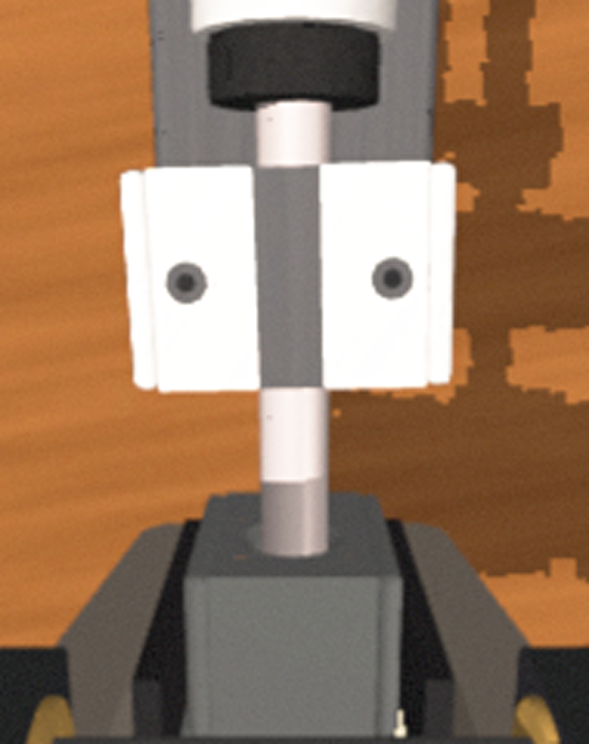

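Emit:
{"api": "apply_moves", "payload": {
  "moves": [
    [[0.7, 0, 0], [0, 0, 0], 3],
    [[1.4, 0, 0], [0, 0, 0], 3],
    [[2.1, 0, 0], [0, 0, 0], 3],
    [[2.7, 0, 0], [0, 0, 0], 3],
    [[3, 0, 0], [0, 0, 0], 3],
    [[3, 0, 0], [0, 0, 0], 3]
  ]
}}

```text
time_s: 20.23
eef_pos: [0.4916, -0.1705, 0.0667]
orientation: [-3.13, 0.271, -0.006]
contact_force: [0.6, -0.6, -1.4]
grip_width: 0.0359
```

```bash
python3 - <<'E'
from h import *
o=st();p=manip.read_camera("wrist");save("q_z",cv2.resize(p["image"][60:300,230:420],None,fx=3.1,fy=3.1,interpolation=cv2.INTER_CUBIC))
E
```

```text
t 20.23 tcp [ 0.4916 -0.1705  0.0667] yaw -0.173 z [ 0.004 -0.    -1.   ] F [ 0.6 -0.6 -1.4] Tq [0.01 0.01 0.04] w 0.0359
```

View pics/q_z.png

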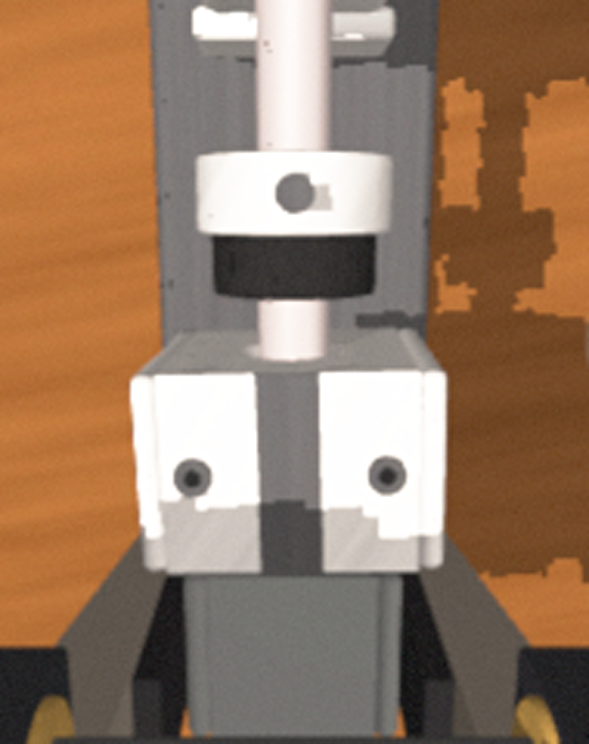

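Emit:
{"api": "apply_moves", "payload": {
  "moves": [
    [[0, 0, 0], [0, 0, 0], 6.5],
    [[0, 0, 0], [0, 0, 0], 6.5],
    [[0, 0, 0], [0, 0, 0], 6.5],
    [[0, 0, 0], [0, 0, 0], 6.5],
    [[0, 0, -3], [0, 0, 0], 6.5],
    [[0, 0, -9], [0, 0, 0], 6.5],
    [[0, 0, -13], [0, 0, 0], 6.5],
    [[0, 0, -13], [0, 0, 0], 6.5]
  ]
}}

```text
time_s: 21.28
eef_pos: [0.4933, -0.1719, 0.2008]
orientation: [3.126, -0.271, 0.017]
contact_force: [-0.5, 0.6, -0.6]
grip_width: 0.0647
```

```bash
python3 - <<'E'
from h import *
o=st();p=manip.read_camera("wrist");save("r",p["image"])
plan((.506,.042,.11),.117)
E
```

```text
t 21.27 tcp [ 0.4933 -0.1719  0.2008] yaw -0.1729 z [ 0.011 -0.004 -1.   ] F [-0.5  0.6 -0.6] Tq [ 0.03  0.06 -0.01] w 0.0647
shift cm [ -2.33 -21.23   8.78] turn [ 0.002 -0.007 -0.29 ] |d| 23.1
```

View pics/r.png

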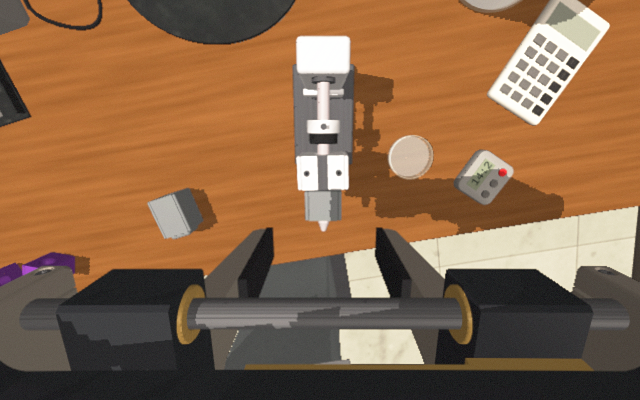

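Emit:
{"api": "apply_moves", "payload": {
  "moves": [
    [[-2.3, -21.2, 3], [0.002, -0.007, -0.29], 6.5],
    [[-2.3, -21.2, 3], [0.002, -0.007, -0.29], 6.5],
    [[-2.3, -21.2, 6], [0.002, -0.007, -0.29], 6.5],
    [[-2.3, -21.2, 8.8], [0.002, -0.007, -0.29], 6.5],
    [[-2.3, -21.2, 8.8], [0.002, -0.007, -0.29], 6.5],
    [[-2.3, -21.2, 8.8], [0.002, -0.007, -0.29], 6.5],
    [[-2.3, -21.2, 8.8], [0.002, -0.007, -0.29], 6.5]
  ]
}}

```text
time_s: 22.2
eef_pos: [0.5074, 0.0403, 0.1112]
orientation: [3.136, 0.181, 0.003]
contact_force: [-0.4, -1.0, 0.3]
grip_width: 0.0653
```

```bash
python3 - <<'E'
from h import *
o=st();p=manip.read_camera("wrist");save("s",p["image"])
save("s_z",cv2.resize(p["image"][170:290,250:400],None,fx=5,fy=5,interpolation=cv2.INTER_CUBIC))
E
```

```text
t 22.2 tcp [0.5074 0.0403 0.1112] yaw 0.1153 z [ 0.002 -0.    -1.   ] F [-0.4 -1.   0.3] Tq [ 0.02 -0.07 -0.05] w 0.0653
```

View pics/s_z.png

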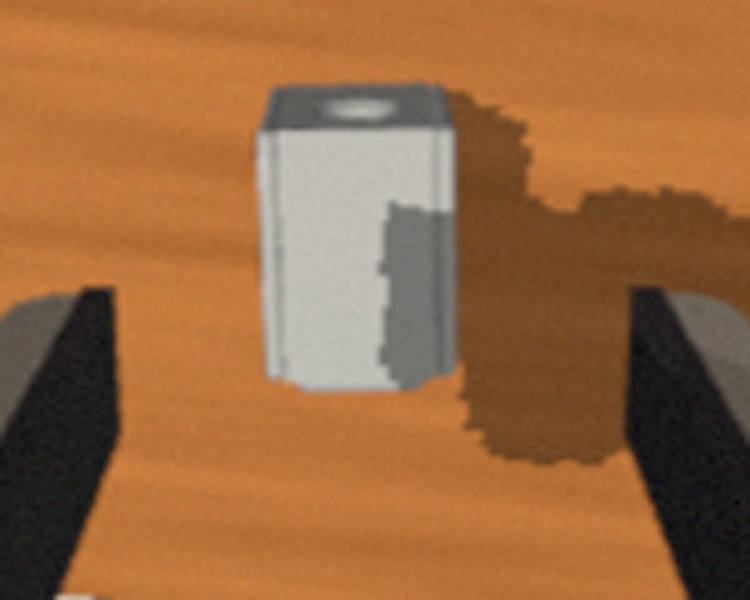

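```bash
python3 - <<'E'
from h import *
o=manip.get_obs();p=manip.read_camera("wrist");T=Tcam(p,o);M=R.from_rotvec(o["orientation"]).as_matrix()
P=np.array([M.T@(onz(p,250+u/5-.4,170+v/5-.4,.044,T)-o["eef_pos"])*1000 for u,v in [(257,131),(455,129),(457,373),(267,378)]])
print(P.round(1),P.mean(0).round(2))
E
```

```text
[[  3.7 -23.6  67.2]
 [  4.1  15.9  67.2]
 [-48.3  17.1  67.1]
 [-49.4 -22.6  67.1]] [-22.48  -3.32  67.15]
```

Emit:
{"api": "apply_moves", "payload": {
  "moves": [
    [[-2.3, -0.33, 1], [0, 0, -0.018], 6.5],
    [[-2.3, -0.33, 5.5], [0, 0, -0.018], 6.5],
    [[-2.3, -0.33, 10], [0, 0, -0.018], 6.5],
    [[-2.3, -0.33, 13], [0, 0, -0.018], 6.5],
    [[-2.3, -0.33, 14.45], [0, 0, -0.018], 6.5],
    [[-2.3, -0.33, 14.45], [0, 0, -0.018], 6.5],
    [[-2.3, -0.33, 14.45], [0, 0, -0.018], 3.5],
    [[-2.3, -0.33, 14.45], [0, 0, -0.018], 3.5],
    [[-2.3, -0.33, 14.45], [0, 0, -0.018], 3.5],
    [[-2.3, -0.33, 14.45], [0, 0, -0.018], 3.5],
    [[-2.3, -0.33, 14.45], [0, 0, -0.018], 3.5]
  ],
  "squeeze": 40
}}

```text
time_s: 23.68
eef_pos: [0.4853, 0.0409, -0.0325]
orientation: [3.134, 0.209, 0.005]
contact_force: [-1.6, -0.4, 6.2]
grip_width: 0.0401
```

```bash
python3 - <<'E'
from h import *
o=st();plan((.39,-.1535,.127),-.172)
E
```

```text
t 23.68 tcp [ 0.4853  0.0409 -0.0325] yaw 0.1335 z [ 0.004 -0.    -1.   ] F [-1.6 -0.4  6.2] Tq [0.03 0.17 0.06] w 0.0401
shift cm [-11.97  18.02 -15.98] turn [ 0.    -0.004  0.305] |d| 26.9
```

Emit:
{"api": "apply_moves", "payload": {
  "moves": [
    [[0, 0, -2], [0, 0, 0], 3.5],
    [[0, 0, -7], [0, 0, 0], 3.5],
    [[-2, 3, -12], [0, 0, 0.05], 3.5],
    [[-5, 8, -16], [0, 0, 0.15], 3.5],
    [[-8, 12.5, -16], [0, 0, 0.25], 3.5],
    [[-10.5, 16, -16], [0, 0, 0.305], 3.5],
    [[-12, 18, -16], [0, 0, 0.305], 3.5],
    [[-12, 18, -16], [0, 0, 0.305], 3.5],
    [[-12, 18, -16], [0, 0, 0.305], 3.5]
  ]
}}

```text
time_s: 24.8
eef_pos: [0.3898, -0.1526, 0.127]
orientation: [-3.129, 0.269, -0.005]
contact_force: [0.6, 0.2, -1.2]
grip_width: 0.0398
```

```bash
cat >> h.py <<'E'
def rod(p,o,rows,u0=300,u1=350,th=110):
    T=Tcam(p,o);M=R.from_rotvec(o["orientation"]).as_matrix();g=p["image"].astype(float)
    for v in rows:
        r=g[v,u0:u1,2];i=np.where(r>th)[0]
        if len(i)<3: print(v,"-");continue
        l,rr=i[0],i[-1]
        l=l-(r[l]-th)/(r[l]-r[l-1]);rr=rr+(r[rr]-th)/(r[rr]-r[rr+1]);c=u0+(l+rr)/2
        print(v,round(c,2),"w",round(rr-l,1),(M.T@(onz(p,c,v,.125,T)-o["eef_pos"])*1000).round(2))
E
python3 - <<'E'
from h import *
o=st();p=manip.read_camera("wrist")
save("t_z",cv2.resize(p["image"][80:300,230:420],None,fx=3.6,fy=3.6,interpolation=cv2.INTER_CUBIC))
rod(p,o,range(100,160,4))
E
```

```text
t 24.8 tcp [ 0.3898 -0.1526  0.127 ] yaw -0.1713 z [ 0.003  0.    -1.   ] F [ 0.6  0.2 -1.2] Tq [ 0.04 -0.03 -0.05] w 0.0398Traceback (most recent call last):
  File "<stdin>", line 4, in <module>
  File "h.py", line 37, in rod
    l=l-(r[l]-th)/(r[l]-r[l-1]);rr=rr+(r[rr]-th)/(r[rr]-r[rr+1]);c=u0+(l+rr)/2
                                                        ~^^^^^^
IndexError: index 50 is out of bounds for axis 0 with size 50
```

View pics/t_z.png

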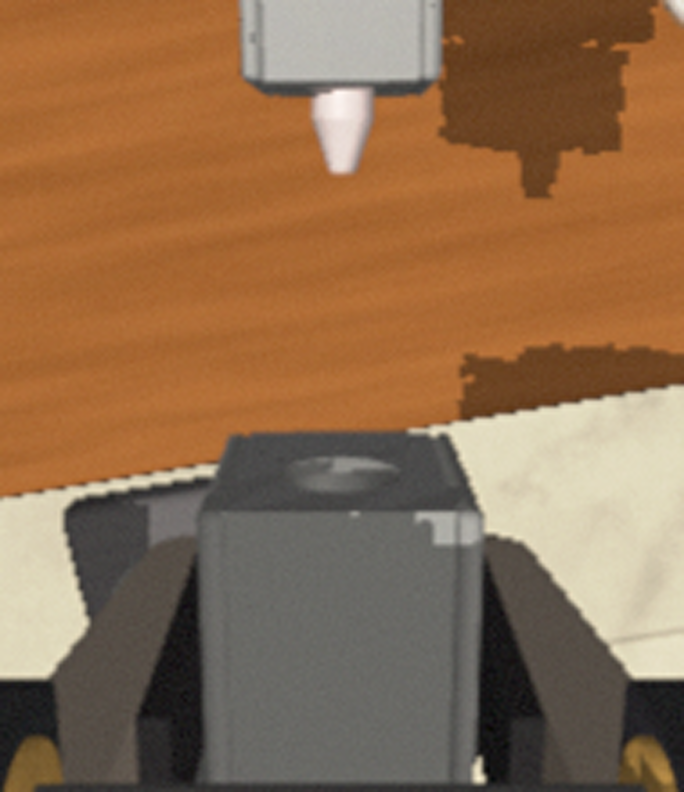

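```bash
python3 - <<'E'
from h import *
o=st();p=manip.read_camera("wrist");T=Tcam(p,o);M=R.from_rotvec(o["orientation"]).as_matrix()
rod(p,o,range(108,128,2))
print((M.T@(onz(p,325,128,.125,T)-o["eef_pos"])*1000).round(2))
for u,v in((199,514),(482,513)): print("blk",(M.T@(onz(p,230+u/3.6-.35,80+v/3.6-.35,o["eef_pos"][2]+.0765,T)-o["eef_pos"])*1000).round(2))
E
```

```text
t 24.85 tcp [ 0.3899 -0.1525  0.127 ] yaw -0.1706 z [ 0.003  0.    -1.   ] F [-0.6 -0.  -1. ] Tq [ 0.03 -0.01 -0.01] w 0.0402
108 324.88 w 16.8 [8.351e+01 4.000e-02 2.290e+00]
110 324.87 w 16.8 [8.217e+01 3.000e-02 2.280e+00]
112 324.92 w 16.7 [8.082e+01 7.000e-02 2.280e+00]
114 324.94 w 15.7 [79.47  0.08  2.27]
116 324.91 w 14.4 [7.811e+01 6.000e-02 2.270e+00]
118 324.97 w 13.1 [76.75  0.1   2.27]
120 324.93 w 12.0 [7.538e+01 7.000e-02 2.260e+00]
122 324.92 w 10.5 [7.401e+01 7.000e-02 2.260e+00]
124 324.95 w 9.2 [72.63  0.09  2.25]
126 324.81 w 8.2 [ 7.125e+01 -1.000e-02  2.250e+00]
[69.86  0.13  2.24]
blk [ 25.84 -19.77 -76.4 ]
blk [ 26.    18.94 -76.43]
```

Emit:
{"api": "apply_moves", "payload": {
  "moves": [
    [[1, 0.05, 3], [0, 0, 0], 3.5],
    [[2.2, 0.05, 5], [0, 0, 0], 3.5],
    [[2.5, 0.05, 6.05], [0, 0, 0], 3.5],
    [[2.5, 0.05, 6.05], [0, 0, 0], 3.5],
    [[2.5, 0.05, 6.05], [0, 0, 0], 3.5],
    [[2.5, 0.05, 6.05], [0, 0, 0], 3.5]
  ]
}}

```text
time_s: 25.65
eef_pos: [0.4152, -0.1575, 0.0675]
orientation: [3.13, -0.267, 0.007]
contact_force: [0.9, 0.2, -1.4]
grip_width: 0.0397
```

```bash
python3 - <<'E'
from h import *
o=st();p=manip.read_camera("wrist");T=Tcam(p,o);save("u_z",cv2.resize(p["image"][80:300,230:420],None,fx=3.6,fy=3.6,interpolation=cv2.INTER_CUBIC))
rod(p,o,range(124,174,4))
E
```

```text
t 25.65 tcp [ 0.4152 -0.1575  0.0675] yaw -0.1702 z [ 0.005 -0.001 -1.   ] F [ 0.9  0.2 -1.4] Tq [-0.    0.01  0.01] w 0.0397Traceback (most recent call last):
  File "<stdin>", line 3, in <module>
  File "h.py", line 37, in rod
    l=l-(r[l]-th)/(r[l]-r[l-1]);rr=rr+(r[rr]-th)/(r[rr]-r[rr+1]);c=u0+(l+rr)/2
                                                        ~^^^^^^
IndexError: index 50 is out of bounds for axis 0 with size 50
```

View pics/u_z.png

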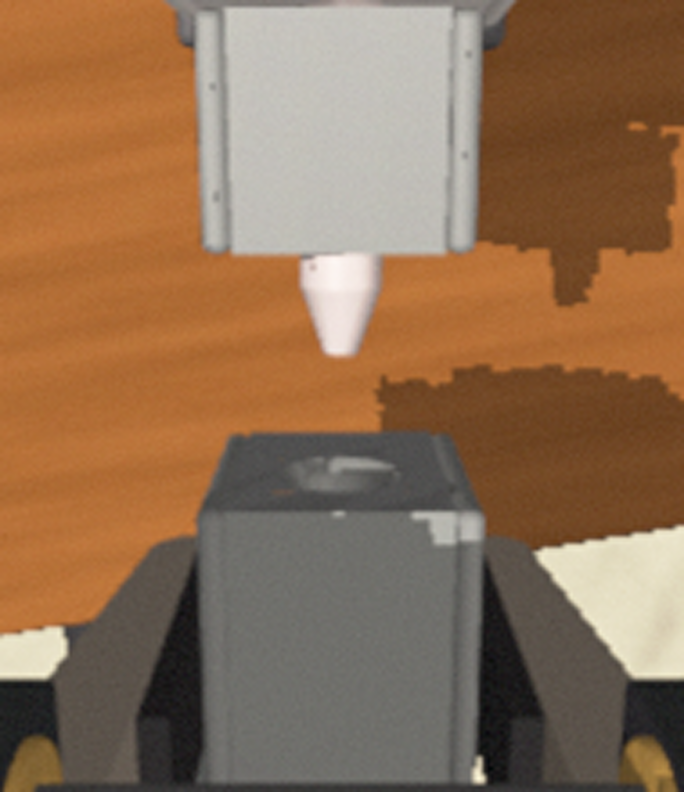

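```bash
python3 - <<'E'
from h import *
o=st();p=manip.read_camera("wrist");T=Tcam(p,o)
M=R.from_rotvec(o["orientation"]).as_matrix()
rod(p,o,range(152,176,3))
print((M.T@(onz(p,324,179,.125,T)-o["eef_pos"])*1000).round(2))
for u,v in((199,514),(483,513)): print("blk",(M.T@(onz(p,230+u/3.6-.35,80+v/3.6-.35,o["eef_pos"][2]+.0765,T)-o["eef_pos"])*1000).round(2))
E
```

```text
t 25.7 tcp [ 0.4151 -0.1575  0.0674] yaw -0.1702 z [ 0.004 -0.001 -1.   ] F [ 0.4 -0.6 -0.7] Tq [0.02 0.02 0.01] w 0.04
152 324.13 w 22.7 [ 58.4   -0.46 -57.37]
155 324.01 w 22.6 [ 56.83  -0.53 -57.38]
158 324.02 w 22.6 [ 55.25  -0.52 -57.39]
161 324.15 w 20.9 [ 53.67  -0.45 -57.39]
164 324.12 w 18.8 [ 52.07  -0.47 -57.4 ]
167 324.07 w 16.7 [ 50.47  -0.5  -57.41]
170 323.97 w 14.6 [ 48.86  -0.55 -57.42]
173 323.96 w 12.6 [ 47.24  -0.55 -57.42]
[ 43.97  -0.54 -57.44]
blk [ 25.83 -19.77 -76.39]
blk [ 25.98  19.08 -76.38]
```

Emit:
{"api": "apply_moves", "payload": {
  "moves": [
    [[0.8, -0.02, 0.09], [0, 0, 0], 3.5],
    [[1.4, -0.02, 0.09], [0, 0, 0], 3.5],
    [[2, -0.02, 0.09], [0, 0, 0], 3.5],
    [[2.5, -0.02, 0.09], [0, 0, 0], 3.5],
    [[3, -0.02, 0.09], [0, 0, 0], 3.5],
    [[3, -0.02, 0.09], [0, 0, 0], 3.5]
  ]
}}

```text
time_s: 26.5
eef_pos: [0.4449, -0.1624, 0.0665]
orientation: [3.13, -0.267, 0.007]
contact_force: [-0.2, 0.3, -1.3]
grip_width: 0.0396
```

```bash
python3 - <<'E'
from h import *
o=st();p=manip.read_camera("wrist");save("v_z",cv2.resize(p["image"][80:300,230:420],None,fx=3.6,fy=3.6,interpolation=cv2.INTER_CUBIC))
E
```

```text
t 26.5 tcp [ 0.4449 -0.1624  0.0665] yaw -0.17 z [ 0.004 -0.001 -1.   ] F [-0.2  0.3 -1.3] Tq [ 0.07  0.03 -0.1 ] w 0.0396
```

View pics/v_z.png

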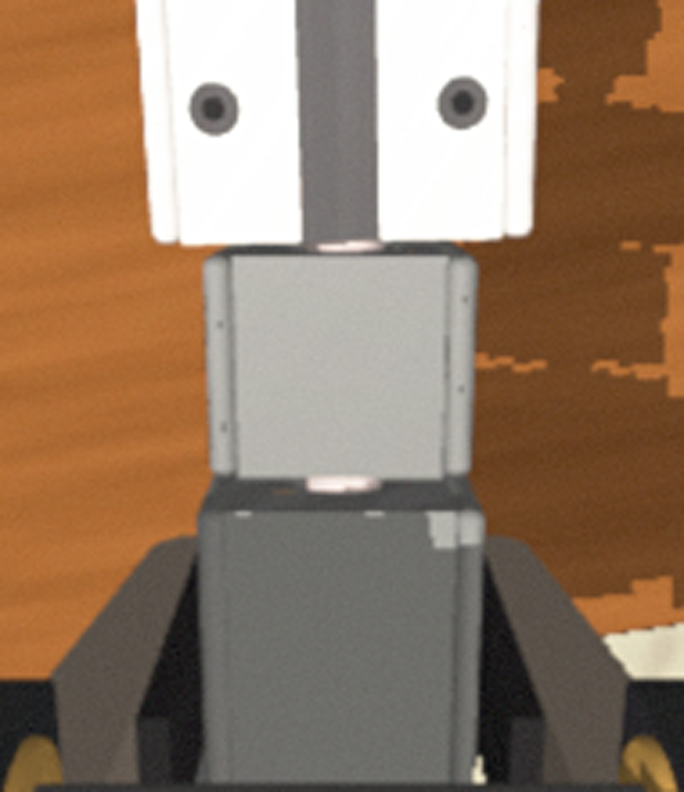

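Emit:
{"api": "apply_moves", "payload": {
  "moves": [
    [[0.3, 0, 0], [0, 0, 0], 3.5],
    [[0.6, 0, 0], [0, 0, 0], 3.5],
    [[0.9, 0, 0], [0, 0, 0], 3.5],
    [[1.2, 0, 0], [0, 0, 0], 3.5],
    [[1.4, 0, 0], [0, 0, 0], 3.5],
    [[1.4, 0, 0], [0, 0, 0], 3.5]
  ]
}}

```text
time_s: 27.3
eef_pos: [0.4588, -0.1647, 0.0665]
orientation: [3.13, -0.267, 0.007]
contact_force: [-0.2, 0.2, -1.2]
grip_width: 0.0397
```

```bash
python3 - <<'E'
from h import *
o=st();p=manip.read_camera("wrist");save("w_z",cv2.resize(p["image"][40:300,230:420],None,fx=3.1,fy=3.1,interpolation=cv2.INTER_CUBIC))
o=st()
E
```

```text
t 27.3 tcp [ 0.4588 -0.1647  0.0665] yaw -0.17 z [ 0.004 -0.001 -1.   ] F [-0.2  0.2 -1.2] Tq [ 0.09  0.01 -0.  ] w 0.0397
t 27.35 tcp [ 0.4587 -0.1647  0.0665] yaw -0.1701 z [ 0.005 -0.001 -1.   ] F [-0.3  0.3  0.6] Tq [ 0.05  0.02 -0.03] w 0.0399
```

View pics/w_z.png

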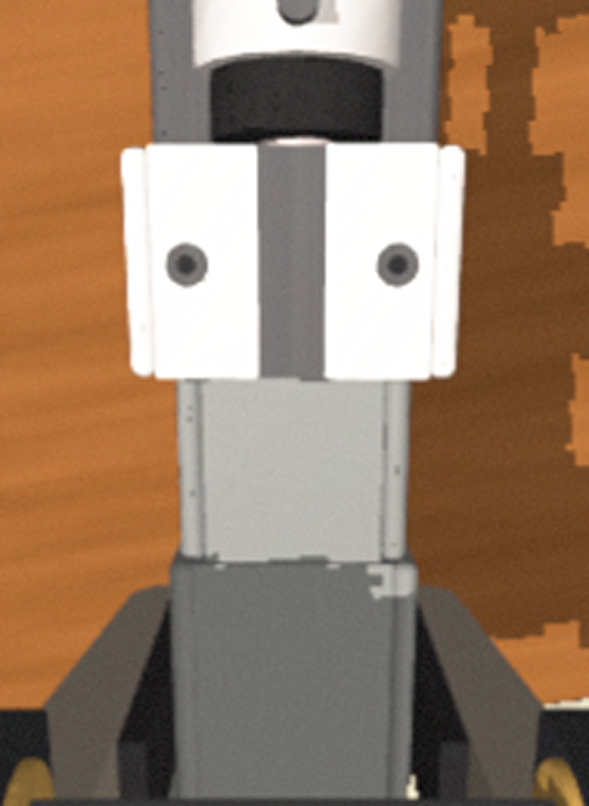

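Emit:
{"api": "apply_moves", "payload": {
  "moves": [
    [[0.15, 0, 0], [0, 0, 0], 3.5],
    [[0.3, 0, 0], [0, 0, 0], 3.5],
    [[0.3, 0, 0], [0, 0, 0], 3.5]
  ]
}}

```text
time_s: 27.72
eef_pos: [0.4616, -0.1652, 0.0665]
orientation: [3.13, -0.267, 0.007]
contact_force: [-2.0, 0.6, -0.5]
grip_width: 0.0398
```

Emit:
{"api": "apply_moves", "payload": {
  "moves": [
    [[0.1, 0, 0], [0, 0, 0], 3.5],
    [[0.2, 0, 0], [0, 0, 0], 3.5],
    [[0.2, 0, 0], [0, 0, 0], 3.5]
  ]
}}

```text
time_s: 28.1
eef_pos: [0.4624, -0.1653, 0.0663]
orientation: [-3.13, 0.266, -0.002]
contact_force: [-6.3, 0.5, 2.9]
grip_width: 0.04
```

Emit:
{"api": "apply_moves", "payload": {
  "moves": [
    [[0.08, 0, 0], [0, 0, 0], 3.5],
    [[0.15, 0, 0], [0, 0, 0], 3.5],
    [[0.15, 0, 0], [0, 0, 0], 3.5]
  ]
}}

```text
time_s: 28.48
eef_pos: [0.4623, -0.1653, 0.0662]
orientation: [-3.13, 0.266, 0.004]
contact_force: [-9.0, 1.0, 4.7]
grip_width: 0.0399
```

```bash
python3 - <<'E'
from h import *
o=st()
for _ in range(3): manip.read_camera("wrist");o=st()
E
```

```text
t 28.48 tcp [ 0.4623 -0.1653  0.0662] yaw -0.1697 z [-0.002  0.001 -1.   ] F [-9.   1.   4.7] Tq [ 0.15  1.19 -0.04] w 0.0399
t 28.52 tcp [ 0.4624 -0.1652  0.0662] yaw -0.1696 z [-0.002  0.001 -1.   ] F [-8.2  0.8  4.6] Tq [ 0.18  1.17 -0.04] w 0.0397
t 28.57 tcp [ 0.4623 -0.1652  0.0662] yaw -0.1696 z [-0.002  0.001 -1.   ] F [-8.1  0.7  3.9] Tq [ 0.17  1.19 -0.03] w 0.0399
t 28.62 tcp [ 0.4624 -0.1653  0.0662] yaw -0.1697 z [-0.002  0.001 -1.   ] F [-8.2  0.3  4.2] Tq [ 0.2   1.17 -0.02] w 0.0397
```

Emit:
{"api": "apply_moves", "payload": {
  "moves": [
    [[0.18, 0, -0.03], [0, 0.006, 0], 3.5],
    [[0.22, 0, -0.05], [0, 0.006, 0], 3.5],
    [[0.22, 0, -0.05], [0, 0.006, 0], 3.5]
  ]
}}

```text
time_s: 29.0
eef_pos: [0.4628, -0.1653, 0.0662]
orientation: [-3.129, 0.266, 0.0]
contact_force: [-7.2, 0.1, 2.5]
grip_width: 0.0397
```

```bash
python3 - <<'E'
from h import *
o=st()
p=manip.read_camera("wrist");o=st();save("x_z",cv2.resize(p["image"][40:300,230:420],None,fx=3.1,fy=3.1,interpolation=cv2.INTER_CUBIC))
E
```

```text
t 29.0 tcp [ 0.4628 -0.1653  0.0662] yaw -0.1695 z [-0.     0.001 -1.   ] F [-7.2  0.1  2.5] Tq [ 0.09  1.19 -0.11] w 0.0397
t 29.05 tcp [ 0.4627 -0.1653  0.0662] yaw -0.1695 z [-0.     0.001 -1.   ] F [-8.6  1.4  2.2] Tq [ 0.09  1.08 -0.08] w 0.04
```

View pics/x_z.png

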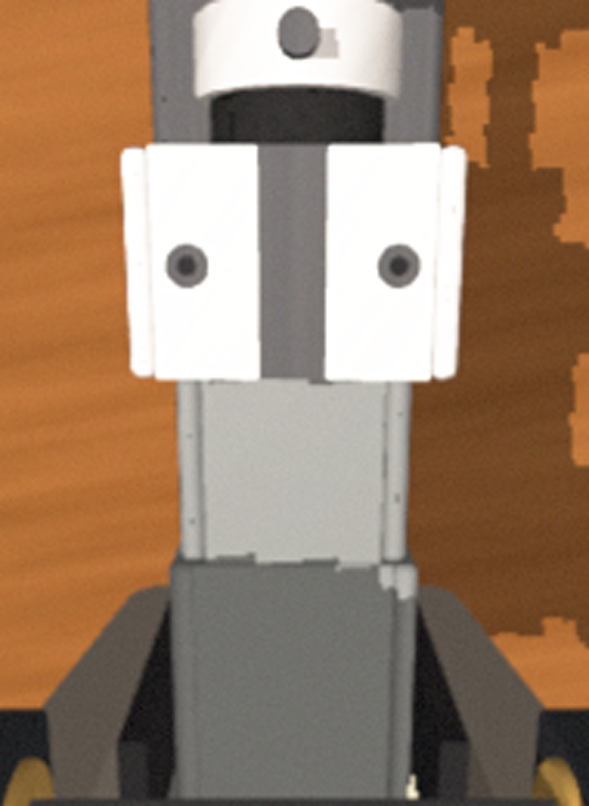

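Emit:
{"api": "apply_moves", "payload": {
  "moves": [
    [[0.26, 0, -0.05], [0, 0.007, 0], 3.5],
    [[0.32, 0, -0.07], [0, 0.007, 0], 3.5],
    [[0.32, 0, -0.07], [0, 0.007, 0], 3.5]
  ]
}}

```text
time_s: 29.42
eef_pos: [0.4634, -0.1653, 0.0662]
orientation: [-3.129, 0.266, -0.001]
contact_force: [-11.0, 0.8, 3.6]
grip_width: 0.04
```

```bash
python3 - <<'E'
from h import *
o=st()
p=manip.read_camera("wrist");o=st()
E
```

```text
t 29.43 tcp [ 0.4634 -0.1653  0.0662] yaw -0.1693 z [ 0.001  0.001 -1.   ] F [-11.    0.8   3.6] Tq [ 0.06  1.54 -0.14] w 0.04
t 29.48 tcp [ 0.4634 -0.1653  0.0661] yaw -0.1693 z [ 0.001  0.001 -1.   ] F [-10.5   0.6   3.8] Tq [ 0.09  1.49 -0.15] w 0.0396
```

Emit:
{"api": "apply_moves", "payload": {
  "moves": [
    [[0.34, 0, -0.09], [0, 0.008, 0], 3.5],
    [[0.36, 0, -0.12], [0, 0.008, 0], 3.5],
    [[0.36, 0, -0.12], [0, 0.008, 0], 3.5],
    [[0.36, 0, -0.12], [0, 0.008, 0], 3.5]
  ]
}}

```text
time_s: 29.98
eef_pos: [0.4638, -0.1653, 0.0662]
orientation: [-3.129, 0.265, -0.003]
contact_force: [-10.8, 0.2, 2.0]
grip_width: 0.04
```

```bash
python3 - <<'E'
from h import *
o=st()
p=manip.read_camera("wrist");o=st()
E
```

```text
t 29.98 tcp [ 0.4638 -0.1653  0.0662] yaw -0.1693 z [ 0.002  0.001 -1.   ] F [-10.8   0.2   2. ] Tq [ 0.02  1.62 -0.11] w 0.04
t 30.02 tcp [ 0.4639 -0.1653  0.0662] yaw -0.1692 z [ 0.002  0.001 -1.   ] F [-11.5  -0.2   1.7] Tq [ 0.03  1.65 -0.14] w 0.0394
```

Emit:
{"api": "apply_moves", "payload": {
  "moves": [
    [[0.38, 0, -0.12], [0, 0.007, 0], 3.5],
    [[0.4, 0, -0.14], [0, 0.007, 0], 3.5],
    [[0.4, 0, -0.14], [0, 0.007, 0], 3.5],
    [[0.4, 0, -0.14], [0, 0.007, 0], 3.5],
    [[0.4, 0, -0.14], [0, 0.007, 0], 3.5],
    [[0.4, 0, -0.14], [0, 0.007, 0], 3.5],
    [[0.4, 0, -0.14], [0, 0.007, 0], 3.5],
    [[0.4, 0, -0.14], [0, 0.007, 0], 3.5],
    [[0.4, 0, -0.14], [0, 0.007, 0], 3.5],
    [[0.4, 0, -0.14], [0, 0.007, 0], 3.5]
  ]
}}

```text
time_s: 31.28
eef_pos: [0.4642, -0.1653, 0.0662]
orientation: [-3.128, 0.265, -0.001]
contact_force: [-11.6, -1.1, 1.9]
grip_width: 0.0396
```

```bash
python3 - <<'E'
from h import *
o=st()
p=manip.read_camera("wrist");o=st()
save("y_z",cv2.resize(p["image"][40:300,230:420],None,fx=3.1,fy=3.1,interpolation=cv2.INTER_CUBIC))
E
```

```text
t 31.27 tcp [ 0.4642 -0.1653  0.0662] yaw -0.1691 z [ 0.001  0.002 -1.   ] F [-11.6  -1.1   1.9] Tq [-0.06  1.85 -0.15] w 0.0396
t 31.32 tcp [ 0.4642 -0.1653  0.0662] yaw -0.1691 z [ 0.001  0.002 -1.   ] F [-11.7  -0.2   1.9] Tq [-0.03  1.88 -0.16] w 0.0398
```

View pics/y_z.png

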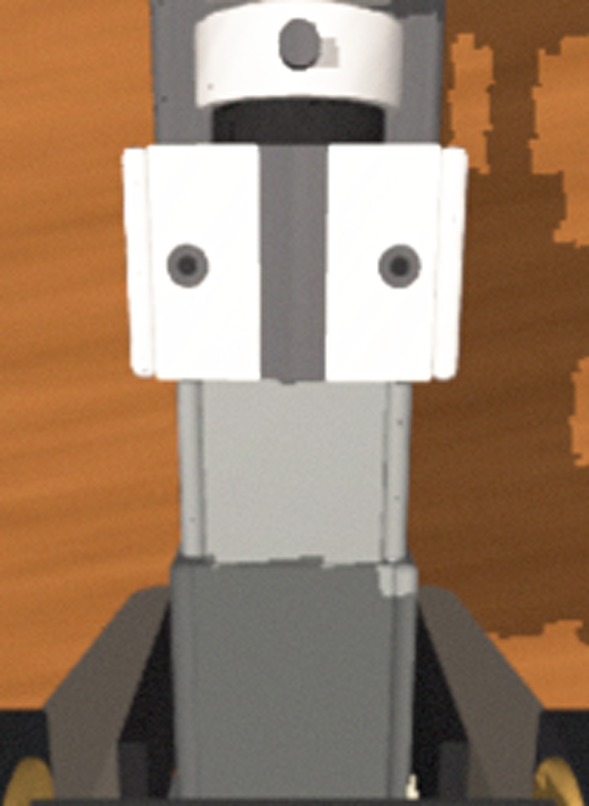

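Emit:
{"api": "apply_moves", "payload": {
  "moves": [
    [[0.42, 0, -0.15], [0, 0.008, 0], 3.5],
    [[0.46, 0, -0.17], [0, 0.008, 0], 3.5],
    [[0.46, 0, -0.17], [0, 0.008, 0], 3.5],
    [[0.46, 0, -0.17], [0, 0.008, 0], 3.5],
    [[0.46, 0, -0.17], [0, 0.008, 0], 3.5],
    [[0.46, 0, -0.17], [0, 0.008, 0], 3.5],
    [[0.46, 0, -0.17], [0, 0.008, 0], 3.5],
    [[0.46, 0, -0.17], [0, 0.008, 0], 3.5],
    [[0.46, 0, -0.17], [0, 0.008, 0], 3.5]
  ]
}}

```text
time_s: 32.45
eef_pos: [0.4645, -0.1653, 0.0663]
orientation: [-3.128, 0.265, 0.001]
contact_force: [-14.0, -0.4, 1.5]
grip_width: 0.0401
```

Emit:
{"api": "apply_moves", "payload": {
  "moves": [
    [[0.34, 0, -0.14], [0, 0.007, 0], 3.5],
    [[0.22, 0, -0.11], [0, 0.005, 0], 3.5],
    [[0.1, 0, -0.08], [0, 0.004, 0], 3.5],
    [[-0.02, 0, -0.06], [0, 0.003, 0], 3.5],
    [[-0.12, 0, -0.05], [0, 0.002, 0], 3.5],
    [[-0.2, 0, -0.04], [0, 0.001, 0], 3.5],
    [[-0.26, 0, -0.03], [0, 0, 0], 3.5],
    [[-0.26, 0, -0.03], [0, 0, 0], 3.5]
  ]
}}

```text
time_s: 33.45
eef_pos: [0.462, -0.1649, 0.0665]
orientation: [-3.128, 0.265, 0.001]
contact_force: [-3.4, -0.7, -1.9]
grip_width: 0.0399
```

```bash
python3 - <<'E'
from h import *
o=st()
p=manip.read_camera("wrist");o=st()
save("z_z",cv2.resize(p["image"][40:300,230:420],None,fx=3.1,fy=3.1,interpolation=cv2.INTER_CUBIC))
E
```

```text
t 33.45 tcp [ 0.462  -0.1649  0.0665] yaw -0.169 z [-0.     0.003 -1.   ] F [-3.4 -0.7 -1.9] Tq [ 0.02  0.49 -0.04] w 0.0399
t 33.5 tcp [ 0.4621 -0.1649  0.0665] yaw -0.169 z [-0.     0.003 -1.   ] F [-2.7 -0.2 -2.1] Tq [-0.05  0.51 -0.04] w 0.0397
```

View pics/z_z.png

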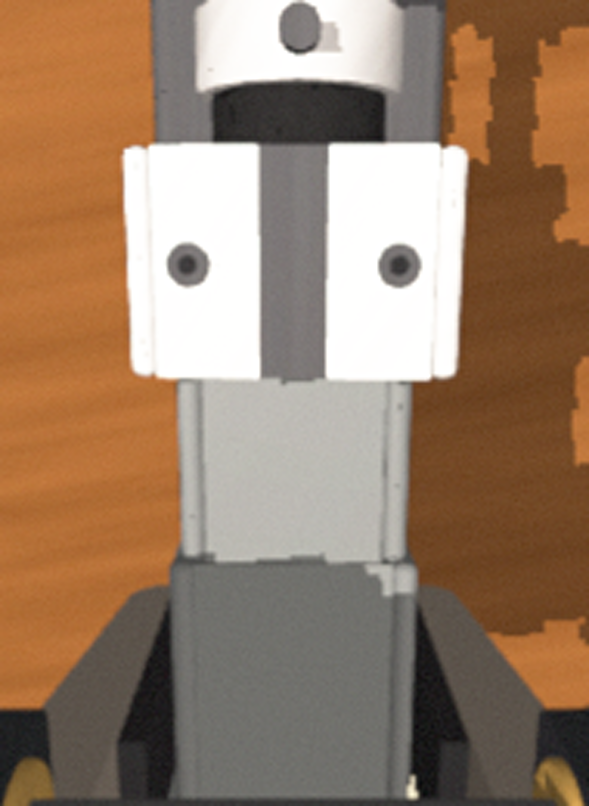

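Emit:
{"api": "apply_moves", "payload": {
  "moves": [
    [[0.03, 0, 0], [0, 0, 0], 3.5],
    [[-0.04, 0, 0], [0, 0, 0], 3.5],
    [[-0.04, 0, 0], [0, 0, 0], 3.5],
    [[-0.04, 0, 0], [0, 0, 0], 5],
    [[-0.04, 0, 0], [0, 0, 0], 6],
    [[-0.04, 0, 0], [0, 0, 0], 6],
    [[-0.04, 0, 0], [0, 0, 0], 6],
    [[-0.04, 0, 0], [0, 0, 0], 6]
  ]
}}

```text
time_s: 34.5
eef_pos: [0.4617, -0.1648, 0.0666]
orientation: [-3.128, 0.265, 0.001]
contact_force: [0.4, 0.3, 1.0]
grip_width: 0.0602
```

```bash
python3 - <<'E'
from h import *
o=st()
p=manip.read_camera("wrist");o=st()
save("za",cv2.resize(p["image"][40:300,230:420],None,fx=3.1,fy=3.1,interpolation=cv2.INTER_CUBIC))
E
```

```text
t 34.5 tcp [ 0.4617 -0.1648  0.0666] yaw -0.169 z [-0.     0.003 -1.   ] F [0.4 0.3 1. ] Tq [0.05 0.04 0.01] w 0.0602
t 34.55 tcp [ 0.4617 -0.1648  0.0665] yaw -0.1689 z [-0.     0.003 -1.   ] F [-0.2 -0.2 -0.1] Tq [ 0.04 -0.02  0.01] w 0.0595
```

View pics/za.png

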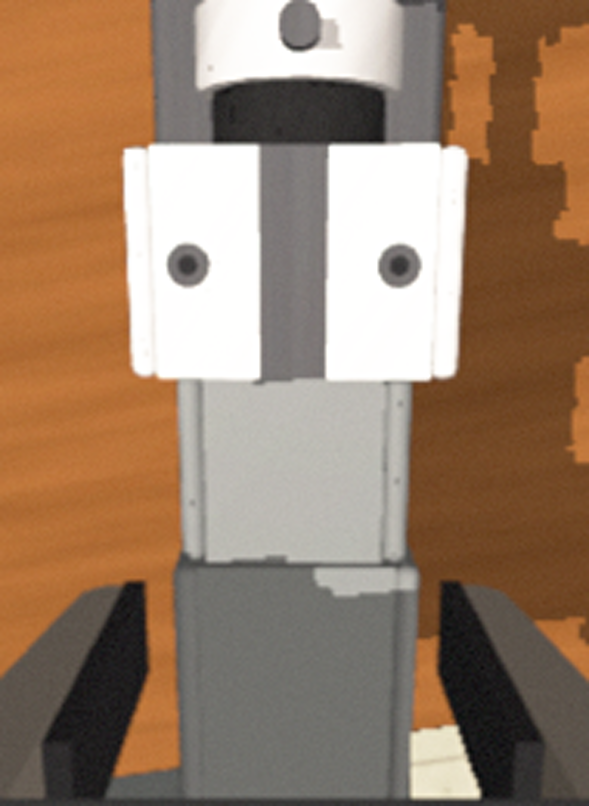

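Stack closed and fingers clear. Now lift straight up and check.

Emit:
{"api": "apply_moves", "payload": {
  "moves": [
    [[0, 0, -2], [0, 0, 0], 6.5],
    [[0, 0, -7], [0, 0, 0], 6.5],
    [[0, 0, -12], [0, 0, 0], 6.5],
    [[-1, 0, -15], [0, 0, 0], 6.5],
    [[-1, 0, -15], [0, 0, 0], 6.5],
    [[-1, 0, -15], [0, 0, 0], 6.5]
  ]
}}

```text
time_s: 35.3
eef_pos: [0.4514, -0.1632, 0.2151]
orientation: [-3.127, 0.265, 0.003]
contact_force: [-0.1, -0.1, 0.5]
grip_width: 0.065
```

```bash
python3 - <<'E'
from h import *
o=st();p=manip.read_camera("wrist")
save("zb",p["image"]);save("zb_z",cv2.resize(p["image"][20:260,250:400],None,fx=3.5,fy=3.5,interpolation=cv2.INTER_CUBIC)[:])
T=Tcam(p,o)
s=manip.read_camera("side");save("zc",cv2.resize(s["image"][130:230,290:440],None,fx=5,fy=5,interpolation=cv2.INTER_CUBIC))
E
```

```text
t 35.3 tcp [ 0.4514 -0.1632  0.2151] yaw -0.169 z [-0.002  0.004 -1.   ] F [-0.1 -0.1  0.5] Tq [ 0.01  0.12 -0.02] w 0.065
```

View pics/zb_z.png

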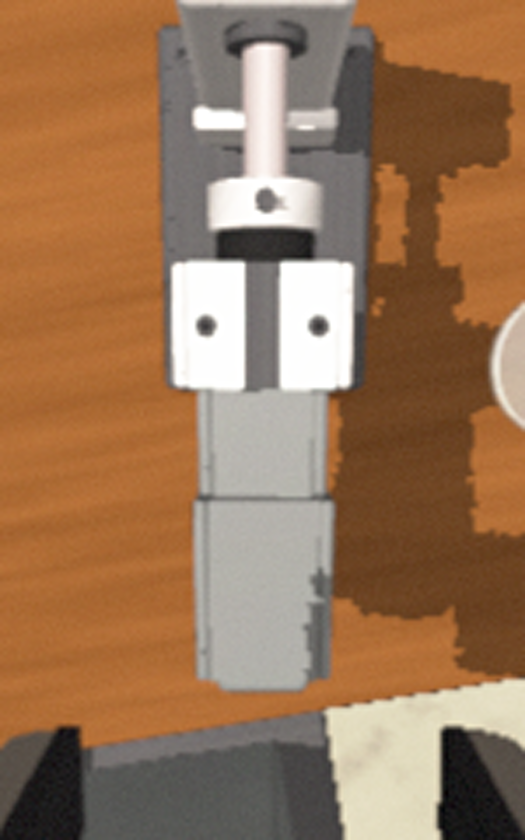

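View pics/zc.png

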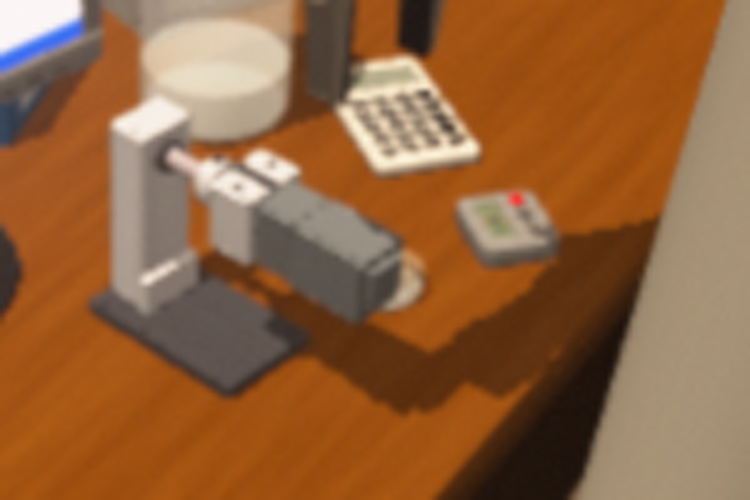

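```bash
python3 -c "
from bench import manip
print(manip.sign_off())"
```

```text
the job is handed in; nothing more can be done
None
```

The guide rod is rebuilt and handed in at about 35 s of the 72 s allowed. The carriage, spacer and cap were threaded in that order, with the cap's open end towards the post. No verdict was reported.

- **Push:** I raised the push in steps to about 11.7 N, held that for roughly 1.1 s, then held about 14 N for another second. After that I eased off to about 3 N and then opened the fingers. These are wrist readings. The forces at the joints inside the stack can't be seen directly.
- **Final state:** The last wrist and side pictures show no visible gap between the parts, and the carriage is against the buffer. The fingers are clear and the measured force is about zero. By calculation the cap's mouth is about 29 mm past the rod's end. I did not measure the final gaps numerically.
- **Bystanders:** The timer, petri dish and calculator look undisturbed in those pictures.
- **TCP disagreed with its description:** The real fingertips sit about 43 mm behind the stated TCP. My first attempt to grasp the carriage therefore closed on air above the block. I measured the offset in the images and used it for every grasp after that.
- **Smaller deviations:** The arm settled about 1 mm off its target at times, which I corrected from the wrist images before each threading. During the push there was also 2 to 5 N of vertical load on the cap, which I brought down by raising the tool slightly.

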